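# Set the bead vice to its gauge

## Task

Set the bead vice for the next batch of beads: slide the flat steel blade of the wooden-handled setting gauge, on edge, into the open gap between the vice's jaws from the side, until it rests on the vice's bed and the brass shoulder is fully home against the side of the vice. Then press the raised (left) end of the tommy bar down until the jaws nip the blade, and leave the gauge standing there; do not knock over or push aside the goods standing round it.

Things in the scene. Friction and masses are not known exactly. Their poses are not given: they have to be found in the camera images.
- vice: Beech bead vice, 200 x 100 x 68 mm, fixed to the table, screw towards the robot. Origin on the table under it; x from screw to fixed jaw, y left, z up. In its frame (mm): bed top z = 18, y -50 to 50; front cheek x -57 to -39; sliding jaw 20 thick, y -49 to 49, face at x = 24 + travel; fixed jaw x 49 to 71, y -50 to 50; jaws and cheek 68 high. Screw axis y = 0, z = 45; hub radius 17, x -87 to -69.
- vice_jaw (a joint): Travel of the sliding jaw towards the fixed jaw (m), 0 to 0.0185. It is moved by the screw, 4.5 mm per radian. Starts at 0.0063 to 0.0077 (gap 17.3 to 18.7 mm); on the 14 mm blade it reads 0.011.
- vice_screw (a joint): Turn of the vice's screw (rad); grows and closes the jaws when the left (+y) end of the tommy bar goes down. At pi the tommy bar lies level; it starts 0.3 to 0.6 rad before that (left end raised) and is about 0.45 rad past it when the jaws nip the gauge. It stays where it is left.
- tommy_a (a point): Centre of the ball at the end of the tommy bar that is lower and to the right (-y) at the start; 12 mm ball, 34 mm from the screw's axis. The bar is 7 mm thick.
- tommy_b (a point): Centre of the ball at the end of the tommy bar that is raised and to the left (+y) at the start: the one to press down. The bar lies across the screw at x = -92 mm in the vice's frame and turns in a plane square to the screw.
- gauge: Setting gauge, 170 mm long, about 160 g, on its long edge on the table, blade pointing left (+y). Origin: on its lower edge in the plane of the shoulder; x along the blade, z up. In mm: flat steel blade 14 thick (y), 42 high, x 0 to 100, round nose; brass shoulder plate 26 wide, 42 high, x -5 to 0; wooden handle 24 wide, 36 high, x -70 to -5. Balances near x = +15.
- blade_mid (a point): Middle of the gauge's blade (50 mm from the shoulder, 21 mm above its lower edge). With the gauge home it lies at y = 0, z = 39 mm in the vice's frame.
- vice_slot (a point): Foot of the fixed jaw's face on the vice's bed, half way along the jaw (x = 49, y = 0, z = 18 mm in the vice's frame); axes as the vice. The gap runs along y, 25 mm minus the jaw travel wide, towards -x from here, open at the top and at both sides. The nipped blade lies with its face here.
- figure_pair: Bystander: black carved figure 45 x 65 x 164 mm, origin under its base.
- figure_trio: Bystander: black carved figure group 46 x 89 x 150 mm, origin under its base.
- big_stool: Bystander: miniature stool with a black round top, 68 mm across, 58 high, origin under it.
- small_stool: Bystander: miniature wooden stool, 52 mm across, 40 high, origin under it.
- spool: Bystander: thread spool, 24 mm across, 36 high, origin under it.
- red_spool: Bystander: second thread spool, 24 mm across, 36 high, origin under it.
There are look-alikes about, which are no part of the job. What is shaped like the gauge but pink is not meant.

How it is judged:
By the outcome, as a careful person would: the job done as asked, in the order asked, and still so for the second after the job is handed in, with the robot touching nothing.
It also fails if it takes over 69 s, if anything falls off the work surface, if the arm or the gripper's body presses on something with over 40 N, if the wrist force passes 120 N, or if a joint passes its speed limit or range.

## Robot

A 6-joint arm with a two-finger parallel gripper is mounted at the origin on the work surface; the furniture and walls round the work are solid. World frame = base frame: x ahead of the robot, y to its left, z up, the work surface at z = 0. Lengths are in mm, angles in rad, forces in N, time in s.
With the tool pointing down it reaches from about 275 to 825 mm from the base axis. Payload 5.2 kg.
Tool frame: the origin (TCP) lies between the finger pads; the fingertips stand 19 mm ahead of it and the grasp point (between the pads) is the TCP; z points along the fingers, y is the direction in which the jaws open and shut (so a half turn about z gives the same grasp; the last joint's range is limited). The gripper opens to 93 mm and grips with 3 to 60 N. Pads are 15 mm wide; open, the fingers measure 128 mm over their backs; the gripper's body (75 mm by 188 mm) begins 65 mm behind the grasp point.
Start: joints at [-1.498, 0.259, 1.535, -0, 1.348, -0.203], TCP at [149.795, -529.213, 237.653] pointing down, gripper open.
Joint ranges: [-3.14, 3.14], [-0.91, 2.08], [0.19, 2.58], [-1.22, 4.36], [0.22, 2.71], [-3.12, 3.12]. Speed limits (rad/s): [2.57, 2.57, 3.14, 3.14, 3.14, 3.14].

## Interface

Orientations are given as a unit quaternion [x, y, z, w].
In Python, from bench import r, get_image gives the robot as it stands.
- The arm moves only by the tool carry_out, never from a script. Its argument "steps" is a list of rows, each a list of 7 numbers: the shift along the tool's x, y, z in m, then the turn, a rotation vector about the tool's x, y, z in rad, then the finger opening in m, from 0 to 0.093. A call has 1 to 5 rows; each row shifts and turns the pose as measured when the row begins, along the tool's axes as they then stand; what a row does not reach is not made up. A row lasts 1/8 s, in which the tool goes at most 62.5 mm and 10.7 degrees, less where a joint would pass 70% of its speed; a pose out of reach is approached as far as the arm can. A call is refused whole if a number of a shift passes 0.0625 or a number of a turn 0.188, either way. A call with a gripper value outside its range is refused whole. The fingers move at their own pace and stop on an object; "grip_force" is the grip in N (left out, the last holds). Time passes only in rows, so rows that do not move let the fingers close. It gives the time, the measured TCP pose, the force and the opening at its end, in the units of the state.
- r.state(): the state, without advancing time (a new reading comes with each control period).
- get_image(name): name is "scene" or "side" or "wrist"; returns a dict with "pixels" (400x640x3 uint8, red, green, blue), "range_z" (400x640 float32, mm along the optical axis (not along the pixel's ray), 0 where there is no reading), "fovy" (degrees; the focal length in pixels is half the picture's height over the tangent of half this angle, whatever the lens; pixels are square), "cx", "cy" (the principal point, pixels), "eye" and "attitude" of the camera in the world; the wrist camera has in their place "tool_from_camera" (4x4, takes a point from camera to tool coordinates, whose origin is the TCP and whose axes are the flange's). Camera axes: x right, y up, looking along -z (the intrinsics and any distortion apply to the point x, -y, -z); pixel columns grow to the right and rows downward; lengths in mm; the calibration is good to about 2 mm. The wrist camera is an equidistant fisheye: a pixel r from the principal point sees the ray r / f radians off the axis. A picture is of the moment at which its call begins: read the wrist's pose just before it.
- r.job_done(): hands the job in, once; it reports no verdict.
The state is a dict: "t": time; "joint_positions": joint angles; "qvel": joint speeds; "joint_efforts": joint torques, N m; "ee_pos": TCP position; "orientation": TCP orientation; "wrist_force": force on the tool from outside, world axes, zero at the start; "torque": the same for the moment, N m; "grip_width": finger opening in mm.
Only numpy, scipy, OpenCV 4.12 (cv2) and the standard library are available. Lean on these libraries where they do the work, as an engineer would, in place of code of your own. Each camera call takes 0.05 s, during which the arm holds its last target.

## Working session

There is one attempt and no reset: what is moved stays moved. The work goes in short steps, Python scripts to look and compute and a tool call to move; the robot and the scene stay as the last step left them, time stands still between calls to the robot, and variables do not carry over. Pictures are saved under pics/ and viewed, and the job is handed in when it is done.

Besides the shell and the picture viewer there is one more tool, called after "Request:" by a JSON object that holds its "op" and its "data". carry_out: Moves the arm, as the interface text tells. Its arguments: {"type":"object","properties":{"steps":{"type":"array"},"grip_force":{"type":"number"}},"required":["steps"]}

```bash
ls; mkdir -p pics
cat > h.py <<'E'
import numpy as np, cv2
from bench import r, get_image
from scipy.spatial.transform import Rotation as R
def f_of(im): return 200/np.tan(np.radians(im['fovy'])/2)
def att(im):
    a=np.array(im['attitude'],float)
    return R.from_quat(a).as_matrix() if a.shape==(4,) else a
def cloud(im):
    "world points from scene/side depth"
    f=f_of(im); z=im['range_z'].astype(float)
    v,u=np.mgrid[0:400,0:640]
    P=np.stack([(u-im['cx'])/f*z,-(v-im['cy'])/f*z,-z],-1)
    W=P@att(im).T+np.array(im['eye'])
    W[z<=0]=np.nan
    return W
def save(name,px,scale=1):
    px=cv2.resize(px,None,fx=scale,fy=scale,interpolation=cv2.INTER_CUBIC)
    cv2.imwrite(name,px[:,:,::-1])
E
python3 - <<'E'
from h import *
print(r.state())
for n in ['scene','side','wrist']:
    im=get_image(n); save(f'pics/{n}0.png',im['pixels'])
    np.savez(f'{n}0.npz',**{k:v for k,v in im.items()})
    print(n,{k:v for k,v in im.items() if k not in('pixels','range_z')}, (im['range_z']>0).mean())
E
```

```text
pics
{'t': 0.0, 'joint_positions': array([-1.49777935e+00,  2.59346514e-01,  1.53609506e+00, -1.48263109e-05,
        1.34797030e+00, -2.02767839e-01]), 'qvel': array([ 1.64781042e-03,  3.90766332e-05,  4.82067894e-04, -7.77398417e-04,
        7.79436048e-04,  5.23376438e-04]), 'joint_efforts': array([-1.14502767e-03, -4.37313795e+01, -2.84003913e+01,  7.16247666e-02,
        4.11154632e-02, -1.29095429e-04]), 'ee_pos': array([ 149.76271019, -528.68502037,  236.81097078]), 'orientation': array([ 9.90507261e-01,  1.37457407e-01,  5.17565333e-05, -9.08161363e-04]), 'wrist_force': array([ 1.06782873,  0.10626167, -0.75487582]), 'torque': array([ 0.00876701,  0.02024343, -0.02401701]), 'grip_width': 93.015353356449}
scene {'fovy': 46.813369124706604, 'cx': 326.11591080910347, 'cy': 202.0834266445022, 'eye': array([-149.0574278 , -560.52689917, 1191.20510186]), 'attitude': array([ 0.3052792 , -0.115227  , -0.33107818,  0.88538951])} 0.995921875
side {'fovy': 57.759716058249474, 'cx': 314.3657810191164, 'cy': 201.8827420643843, 'eye': array([ 340.72735404, -723.00006558,  832.13081172]), 'attitude': array([ 0.4029334 , -0.02366882, -0.05577043,  0.91322184])} 0.97948828125
wrist {'fovy': 65.70646984690485, 'cx': 321.73261606244563, 'cy': 204.07124365432088, 'tool_from_camera': array([[ 6.30838347e-04,  9.53187631e-01,  3.02378806e-01,
         8.38668206e+01],
       [ 9.99999779e-01, -6.64171967e-04,  7.41551947e-06,
         9.59240491e-01],
       [ 2.07899908e-04,  3.02378735e-01, -9.53187840e-01,
        -1.46388605e+02],
       [ 0.00000000e+00,  0.00000000e+00,  0.00000000e+00,
         1.00000000e+00]])} 0.9959375
```

View pics/scene0.png

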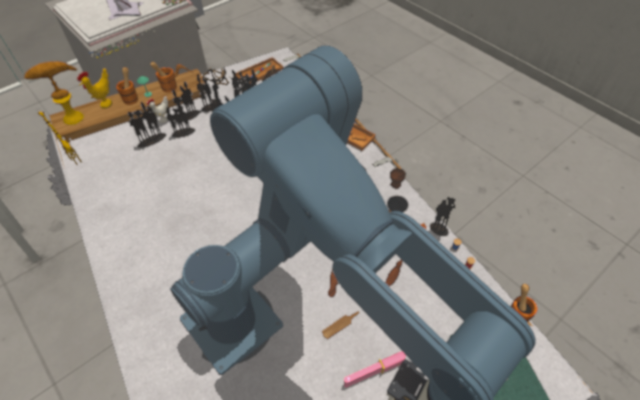

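View pics/side0.png

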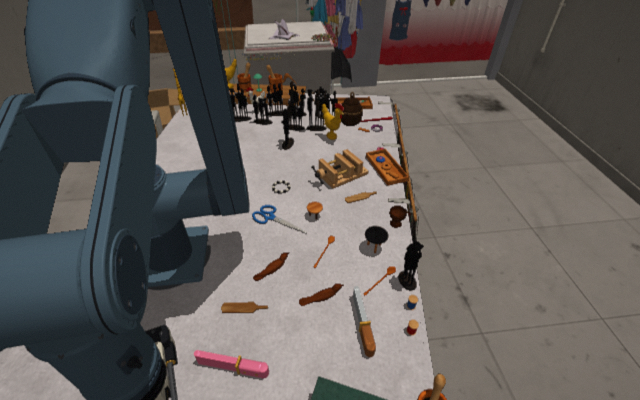

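View pics/wrist0.png

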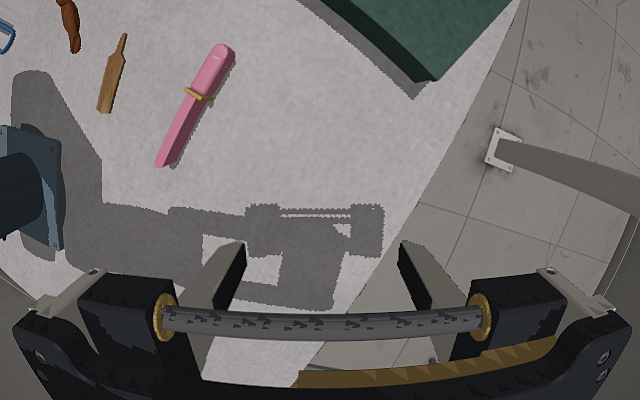

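Candidates shaped like the gauge in the side view are a pink one at (231,363) and a steel blade with a wooden handle at (363,322). Wooden spatulas at (244,308) and (360,197) have no steel blade or brass. The one at (363,322) fits, so I'll enlarge it along with the vice.

Run:
```python
from h import *
im=dict(np.load('side0.npz')); px=im['pixels']
save('pics/c1.png',px[270:370,320:440],5)
save('pics/c2.png',px[130:220,295:425],6)
W=cloud(im)
for (u,v) in [(358,295),(362,310),(366,328),(370,348),(340,170),(318,170),(323,187),(365,165),(375,240),(410,265),(314,210),(412,302),(412,327),(396,215),(360,197),(320,295),(385,275),(323,252)]:
    print((u,v),W[v,u].round(0))
```

```text
(358, 295) [ 510. -225.   46.]
(362, 310) [ 511. -268.   46.]
(366, 328) [ 512. -312.   40.]
(370, 348) [ 510. -359.   37.]
(340, 170) [560. 317.  24.]
(318, 170) [474. 279.  61.]
(323, 187) [490. 259.  -2.]
(365, 165) [667. 366.   1.]
(375, 240) [593. -62.  59.]
(410, 265) [ 655. -175.   80.]
(314, 210) [438.  99.  42.]
(412, 302) [ 642. -255.   35.]
(412, 327) [ 621. -320.   34.]
(396, 215) [694.  57.  30.]
(360, 197) [606. 176.  10.]
(320, 295) [ 418. -199.   24.]
(385, 275) [ 606. -147.    6.]
(323, 252) [447. -45.   7.]
```

View pics/c1.png

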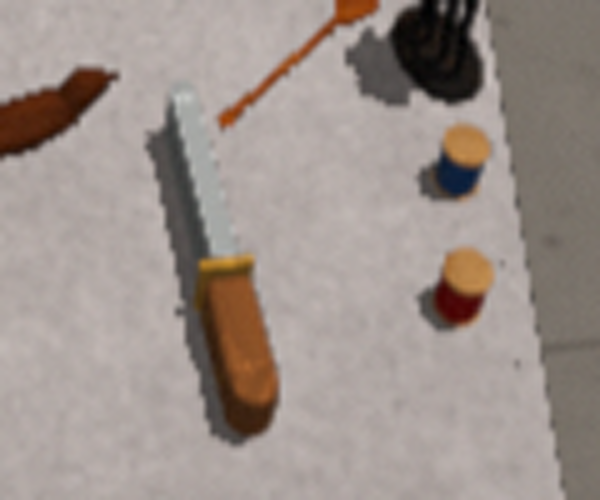

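View pics/c2.png

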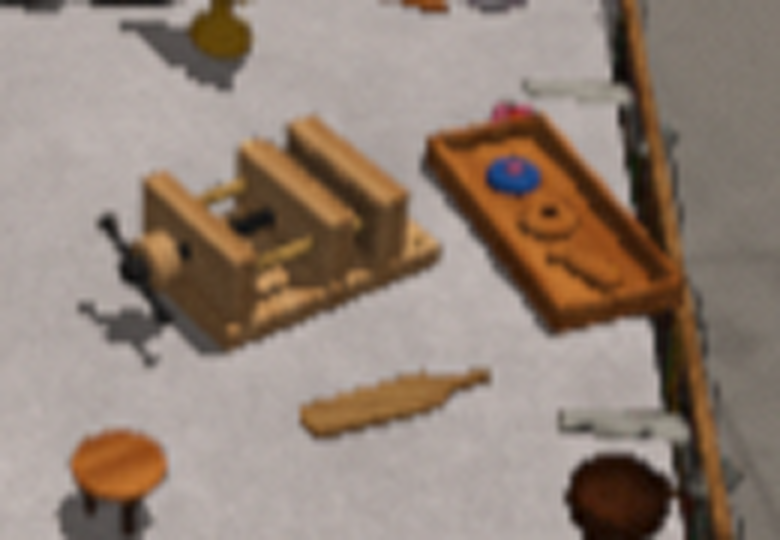

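Confirmed: (363,322) shows a steel blade, brass shoulder and plain wooden handle, standing on edge. The vice is at (340,170), with the tommy bar on the left. Next I'll measure both.

Run:
```python
from h import *
im=dict(np.load('side0.npz')); px=im['pixels'].astype(int)
W=cloud(im)
# gauge: top points
m=(W[...,0]>470)&(W[...,0]<550)&(W[...,1]<-190)&(W[...,1]>-420)&(W[...,2]>30)
P=W[m]; C=px[m]
print(len(P),P.min(0).round(),P.max(0).round())
for y in range(-400,-190,15):
    s=(P[:,1]>=y)&(P[:,1]<y+15)
    if s.any(): q=P[s]; print(y+7,s.sum(),np.round([q[:,0].min(),q[:,0].max(),np.median(q[:,0]),np.median(q[:,2]),q[:,2].max()],1), C[s].mean(0).round())
# brass
hsv=cv2.cvtColor(im['pixels'],cv2.COLOR_RGB2HSV)
print(px[323:329,358:374].tolist()[3])
# vice
m=(W[...,0]>430)&(W[...,0]<680)&(W[...,1]<420)&(W[...,1]>220)&(W[...,2]>58)&(W[...,2]<78)
v,u=np.nonzero(m); P=W[m]
print('vice',len(P),P.min(0).round(),P.max(0).round(),np.histogram(P[:,2],10))
mm=np.zeros((400,640),np.uint8); mm[m]=1
n,lab,st,_=cv2.connectedComponentsWithStats(mm)
for i in range(1,n):
    if st[i,4]>15:
        Q=W[lab==i]; (c,s,a)=cv2.minAreaRect(Q[:,:2].astype(np.float32)); print(st[i],np.round(c),np.round(s),a,np.median(Q[:,2]))
```

```text
546 [ 500. -366.   30.] [ 525. -196.   48.]
-363 41 [502.2 522.6 512.   35.8  39.5] [117.  69.  36.]
-348 69 [501.  524.2 512.   36.7  40.9] [136.  81.  42.]
-333 60 [501.  524.7 512.4  36.9  40.4] [132.  80.  43.]
-318 64 [500.2 523.4 511.4  36.3  39.7] [129.  77.  40.]
-303 74 [499.6 525.4 511.7  37.5  45.7] [130.  89.  43.]
-288 44 [500.9 525.3 510.8  43.   46.1] [158. 156. 149.]
-273 38 [504.4 518.3 509.4  42.7  47.2] [145. 146. 144.]
-258 35 [504.6 518.3 510.1  43.4  46.5] [153. 153. 151.]
-243 38 [504.4 518.2 510.7  43.1  45.5] [156. 157. 155.]
-228 33 [503.9 518.2 509.2  42.9  46. ] [150. 151. 149.]
-213 34 [503.8 517.9 510.   43.4  47.7] [161. 162. 159.]
-198 16 [505.  517.6 510.7  42.9  45.7] [167. 165. 163.]
[[81, 76, 72], [80, 62, 40], [88, 61, 24], [89, 58, 25], [107, 64, 30], [122, 74, 35], [124, 73, 36], [129, 74, 35], [131, 74, 34], [138, 80, 38], [140, 80, 39], [137, 85, 47], [142, 114, 98], [171, 162, 161], [174, 166, 162], [175, 167, 163]]
vice 454 [452. 244.  58.] [634. 383.  74.] (array([ 26,  31,  29,  27,  32,  65, 111,  90,  36,   7]), array([58.06072662, 59.61480318, 61.16887974, 62.7229563 , 64.27703286,
       65.83110942, 67.38518598, 68.93926253, 70.49333909, 72.04741565,
       73.60149221]))
[335 149  28  21 294] [591. 327.] [ 63. 100.] 24.705106735229492 67.70075798310705
[319 158  19  18 126] [511. 289.] [19. 99.] 25.195247650146484 68.06777089673614
[318 168   7   6  24] [483. 277.] [17. 21.] 36.650917053222656 60.99274222792434
```

```bash
cat >> h.py <<'E'
def Rdown(phi):
    c,s=np.cos(phi),np.sin(phi)
    return R.from_matrix(np.array([[c,s,0],[s,-c,0],[0,0,-1]]))
def plan(target,phi,n,pos=None,rot=None,tilt=None):
    st=r.state()
    p=np.array(st['ee_pos']) if pos is None else np.array(pos,float)
    q=R.from_quat(st['orientation']) if rot is None else rot
    T=np.array(target,float); Q=Rdown(phi)
    rows=[]
    for i in range(n):
        k=n-i
        d=q.inv().apply((T-p)/k)
        w=(q.inv()*Q).as_rotvec()/k
        rows.append(np.r_[d/1000,w]); p=p+(T-p)/k; q=q*R.from_rotvec(w)
    for x in rows: print(np.round(x,4).tolist())
    return p,q
def show():
    st=r.state(); q=R.from_quat(st['orientation']).as_matrix()
    print('t',round(st['t'],2),'p',np.round(st['ee_pos'],1),'phi',round(np.arctan2(q[1,0],q[0,0]),4),'z',np.round(q[:,2],4),'F',np.round(st['wrist_force'],1),'g',round(st['grip_width'],1))
E
python3 - <<'E'
from h import *
show(); p,q=plan([512.3,-316,200],1.58,10)
E
```

```text
t 0.15 p [ 149.8 -528.8  237. ] phi 0.2758 z [-1.0e-04  1.4e-03 -1.0e+00] F [-0.1 -0.1  0.2] g 93.0
[0.0407, -0.0106, 0.0037, -0.0001, -0.0001, -0.1304]
[0.0417, -0.0052, 0.0037, -0.0001, -0.0001, -0.1304]
[0.042, 0.0002, 0.0037, -0.0001, -0.0001, -0.1304]
[0.0416, 0.0057, 0.0037, -0.0001, -0.0001, -0.1304]
[0.0406, 0.0111, 0.0037, -0.0001, -0.0001, -0.1304]
[0.0388, 0.0163, 0.0037, -0.0001, -0.0001, -0.1304]
[0.0363, 0.0212, 0.0037, -0.0001, -0.0001, -0.1304]
[0.0333, 0.0257, 0.0037, -0.0001, -0.0001, -0.1304]
[0.0296, 0.0298, 0.0037, -0.0001, -0.0001, -0.1304]
[0.0255, 0.0334, 0.0037, -0.0001, -0.0001, -0.1304]
```

Request:
{"op": "carry_out", "data": {"steps": [[0.041, -0.011, 0.004, 0, 0, -0.13, 0.06], [0.042, -0.005, 0.004, 0, 0, -0.13, 0.06], [0.042, 0, 0.004, 0, 0, -0.13, 0.06], [0.042, 0.006, 0.004, 0, 0, -0.13, 0.06], [0.041, 0.011, 0.004, 0, 0, -0.13, 0.06]]}}

```text
t: 0.78
ee_pos: [333.7, -419.1, 215.0]
orientation: [0.892, 0.453, 0.0, -0.002]
wrist_force: [0.6, 0.4, -0.3]
grip_width: 60.3
```

Request:
{"op": "carry_out", "data": {"steps": [[0.039, 0.016, 0.004, 0, 0, -0.13, 0.06], [0.036, 0.021, 0.004, 0, 0, -0.13, 0.06], [0.033, 0.026, 0.004, 0, 0, -0.13, 0.06], [0.03, 0.03, 0.004, 0, 0, -0.13, 0.06], [0.025, 0.033, 0.004, 0, 0, -0.13, 0.06]]}}

```text
t: 1.4
ee_pos: [517.6, -304.5, 193.0]
orientation: [0.693, 0.721, 0.001, -0.003]
wrist_force: [0.3, -0.2, -0.3]
grip_width: 60.0
```

Run:
```python
from h import *
show(); p,q=plan([512.3,-316,200],1.58,3)
im=get_image('wrist'); save('pics/w1.png',im['pixels'])
```

```text
t 1.4 p [ 517.6 -304.5  193. ] phi 1.6116 z [-0.0029  0.0044 -1.    ] F [ 0.3 -0.2 -0.3] g 60.0
[-0.0037, -0.0019, -0.0023, -0.0009, -0.0015, 0.0105]
[-0.0038, -0.0019, -0.0023, -0.0009, -0.0015, 0.0105]
[-0.0038, -0.0018, -0.0023, -0.0009, -0.0015, 0.0105]
```

View pics/w1.png

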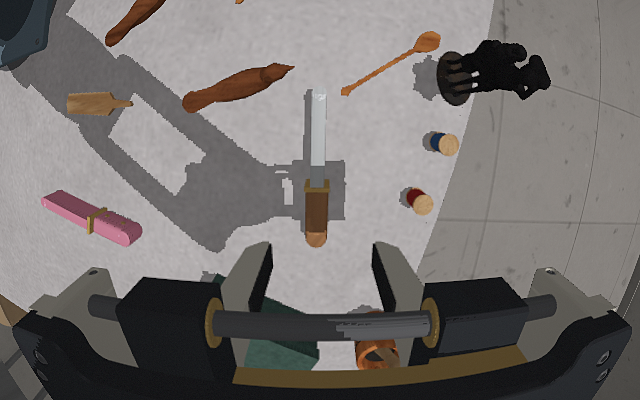

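```bash
cat >> h.py <<'E'
def wray(im,st,u,v):
    "world origin, direction"
    f=f_of(im); dx=(u-im['cx'])/f; dy=(v-im['cy'])/f; th=np.hypot(dx,dy)
    s=np.where(th>1e-9,np.sin(th)/np.maximum(th,1e-9),1)
    d=np.stack([dx*s,-dy*s,-np.cos(th)],-1)
    M=im['tool_from_camera']; q=R.from_quat(st['orientation']).as_matrix()
    return q@M[:3,3]+np.array(st['ee_pos']), d@(q@M[:3,:3]).T
def wplane(im,st,u,v,z):
    o,d=wray(im,st,np.asarray(u,float),np.asarray(v,float)); return o+d*((z-o[2])/d[...,2])[...,None]
def wcloud(im,st):
    v,u=np.mgrid[0:400,0:640].astype(float)
    f=f_of(im); th=np.hypot(u-im['cx'],v-im['cy'])/f
    o,d=wray(im,st,u,v); z=im['range_z'].astype(float)
    W=o+d*(z/np.maximum(np.cos(th),.05))[...,None]; W[z<=0]=np.nan; return W
E
python3 - <<'E'
from h import *
st=r.state(); im=get_image('wrist'); px=im['pixels'].astype(int); W=wcloud(im,st)
m=(W[...,0]>470)&(W[...,0]<550)&(W[...,1]<-180)&(W[...,1]>-400)&(W[...,2]>28)&(W[...,2]<60)
P=W[m];C=px[m]; print(P.min(0),P.max(0))
for y in range(-385,-180,12):
    s=(P[:,1]>=y)&(P[:,1]<y+12)
    if s.any(): q=P[s]; print(y+6,s.sum(),np.round([q[:,0].min(),q[:,0].max(),np.median(q[:,0]),np.median(q[:,2])],1),C[s].mean(0).round())
b=(px[...,0]-px[...,2]>60)&(px[...,1]-px[...,2]>40)&m
print('brass',b.sum(), np.median(W[b],0) if b.any() else '')
save('pics/w2.png',im['pixels'][80:255,270:370],4)
E
```

```text
[ 470.53707603 -366.00195142   28.01907444] [ 523.89180539 -180.53044309   44.08985893]
-367 57 [503.1 520.5 511.9  34.8] [147. 112.  86.]
-355 205 [499.5 523.4 512.5  35. ] [146. 104.  70.]
-343 221 [500.2 523.1 512.1  35. ] [110.  77.  51.]
-331 232 [499.9 522.5 511.6  34.9] [84. 59. 39.]
-319 264 [499.5 523.9 511.3  35. ] [85. 60. 41.]
-307 227 [498.7 523.8 511.   34.9] [88. 64. 42.]
-295 239 [498.1 523.7 510.8  41. ] [103.  93.  74.]
-283 173 [503.9 518.  510.9  41.3] [101. 102. 103.]
-271 183 [503.4 517.6 510.5  41.3] [142. 144. 145.]
-259 178 [503.  517.  510.   41.3] [173. 175. 176.]
-247 176 [503.7 517.2 510.4  41.2] [178. 180. 181.]
-235 171 [503.9 516.8 510.6  41.3] [179. 182. 183.]
-223 176 [503.4 516.2 509.5  41.4] [180. 182. 183.]
-211 184 [502.9 516.5 509.8  41.3] [179. 181. 182.]
-199 92 [502.7 516.  509.3  41.1] [177. 179. 180.]
-187 21 [470.5 473.4 471.6  29.1] [92. 51. 29.]
-175 6 [470.6 475.4 473.1  29.9] [100.  57.  34.]
brass 36 [ 512.46454374 -300.59687141   40.58181175]
```

View pics/w2.png

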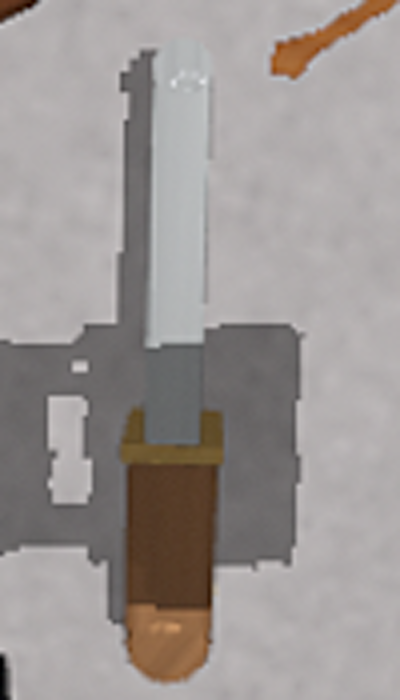

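Run:
```python
from h import *
show(); p,q=plan([511.5,-317,60],1.588,4); print(); plan([511.5,-317,23],1.588,3,p,q)
```

```text
t 1.5 p [ 519.1 -302.7  192.4] phi 1.6133 z [-0.0024  0.006  -1.    ] F [-0.1  0.4  0.1] g 60.1
[-0.0037, -0.002, 0.0331, -0.0005, -0.0015, 0.0063]
[-0.0037, -0.002, 0.0331, -0.0005, -0.0015, 0.0063]
[-0.0036, -0.002, 0.0331, -0.0005, -0.0015, 0.0063]
[-0.0036, -0.002, 0.0331, -0.0005, -0.0015, 0.0063]

[-0.0, 0.0, 0.0123, -0.0, -0.0, -0.0]
[-0.0, 0.0, 0.0123, -0.0, -0.0, -0.0]
[-0.0, 0.0, 0.0123, -0.0, -0.0, -0.0]
```

Request:
{"op": "carry_out", "data": {"steps": [[-0.004, -0.002, 0.033, 0, -0.002, 0.006, 0.06], [-0.004, -0.002, 0.033, 0, -0.002, 0.006, 0.06], [-0.004, -0.002, 0.033, 0, -0.002, 0.006, 0.06], [-0.003, -0.002, 0.03, 0, 0, 0.006, 0.06], [0, 0, 0, 0, 0, 0, 0.06]]}}

```text
t: 2.12
ee_pos: [508.9, -319.4, 60.0]
orientation: [0.703, 0.712, -0.002, -0.001]
wrist_force: [-0.2, 0.8, -0.1]
grip_width: 59.9
```

Run:
```python
from h import *
show(); p,q=plan([511.5,-317,23],1.588,3)
```

```text
t 2.12 p [ 508.9 -319.4   60. ] phi 1.5835 z [-0.0038 -0.0013 -1.    ] F [-0.2  0.8 -0.1] g 59.9
[0.0008, 0.0009, 0.0123, -0.0013, 0.0004, -0.0015]
[0.0008, 0.0009, 0.0123, -0.0013, 0.0004, -0.0015]
[0.0008, 0.0009, 0.0123, -0.0013, 0.0004, -0.0015]
```

Request:
{"op": "carry_out", "data": {"steps": [[0.001, 0.001, 0.012, -0.001, 0, -0.001, 0.06], [0.001, 0.001, 0.012, -0.001, 0, -0.001, 0.05], [0, 0.001, 0.012, -0.001, 0, -0.001, 0.04], [0, 0, 0, 0, 0, 0, 0.034]], "grip_force": 40}}

```text
t: 2.62
ee_pos: [513.2, -318.9, 24.9]
orientation: [0.702, 0.712, -0.001, 0.003]
wrist_force: [0.3, 0.2, -0.0]
grip_width: 36.2
```

Run:
```python
from h import *
show(); p,q=plan([511.5,-317,23],1.588,1)
```

```text
t 2.62 p [ 513.2 -318.9   24.9] phi 1.5856 z [ 0.0028 -0.0045 -1.    ] F [ 0.3  0.2 -0. ] g 36.2
[0.0019, -0.0017, 0.0018, 0.0028, 0.0045, -0.0024]
```

Request:
{"op": "carry_out", "data": {"steps": [[0.001, -0.0015, 0.001, 0.003, 0.004, -0.002, 0.034], [0, 0, 0, 0, 0, 0, 0.02], [0, 0, 0, 0, 0, 0, 0.015], [0, 0, 0, 0, 0, 0, 0.015]], "grip_force": 40}}

```text
t: 3.12
ee_pos: [512.2, -318.2, 24.7]
orientation: [0.701, 0.713, -0.0, 0.001]
wrist_force: [0.1, 0.1, -1.3]
grip_width: 23.6
```

Run:
```python
from h import *
show()
im=get_image('wrist'); save('pics/w3.png',im['pixels'])
```

```text
t 3.12 p [ 512.2 -318.2   24.7] phi 1.5881 z [ 7.0e-04 -1.4e-03 -1.0e+00] F [ 0.1  0.1 -1.3] g 23.6
```

View pics/w3.png

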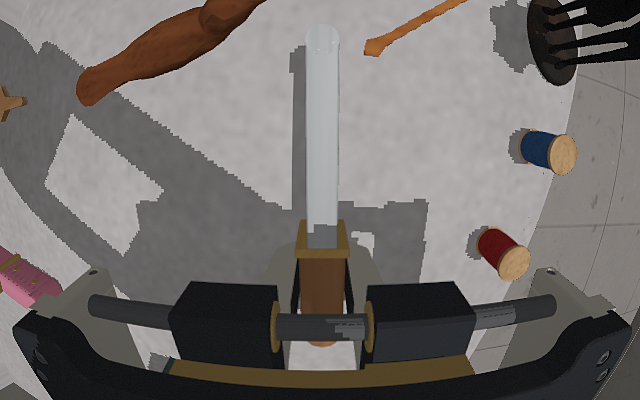

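Request:
{"op": "carry_out", "data": {"steps": [[0, 0, -0.02, 0, 0, 0, 0.015], [0, 0, -0.05, 0, 0, 0, 0.015], [0, 0, -0.06, 0, 0, 0, 0.015], [0, 0, -0.06, 0, 0, 0, 0.015], [0, 0, 0, 0, 0, 0, 0.015]], "grip_force": 55}}

```text
t: 3.8
ee_pos: [511.3, -317.5, 218.8]
orientation: [0.701, 0.713, -0.0, -0.001]
wrist_force: [0.7, -0.2, -2.0]
grip_width: 23.8
```

Run:
```python
from h import *
show()
st=r.state(); im=get_image('wrist'); save('pics/w4.png',im['pixels'])
W=wcloud(im,st); q=R.from_quat(st['orientation']); L=q.inv().apply((W-st['ee_pos']).reshape(-1,3)).reshape(W.shape)
m=(abs(L[...,1])<20)&(L[...,0]>22)&(L[...,0]<140)&(L[...,2]>-40)&(L[...,2]<30)
P=L[m]
for x in range(22,136,8):
    s=(P[:,0]>=x)&(P[:,0]<x+8)
    if s.any(): a=P[s]; print(x+4,s.sum(),np.round([a[:,1].min(),a[:,1].max(),np.median(a[:,1]),np.median(a[:,2]),a[:,2].min()],1))
print(P[:,0].max())
print(); plan([512,-150,215],1.588,3)
```

```text
t 3.8 p [ 511.3 -317.5  218.8] phi 1.5879 z [-0.0021  0.001  -1.    ] F [ 0.7 -0.2 -2. ] g 23.8
26 487 [ -7.9   6.4  -1.  -16.7 -19.1]
34 524 [ -7.8   6.3  -0.5 -16.7 -18.6]
42 554 [ -7.6   6.1  -0.5 -16.7 -18.6]
50 565 [ -7.6   6.   -0.6 -16.8 -18.8]
58 579 [ -7.9   5.9  -1.  -16.8 -18.4]
66 640 [ -7.8   6.3  -0.6 -16.7 -18.9]
74 642 [ -7.7   6.2  -0.6 -16.7 -18.6]
82 625 [ -7.3   6.1  -0.6 -16.7 -18.9]
90 635 [ -7.7   6.5  -0.6 -16.8 -18.8]
98 652 [ -7.6   6.5  -0.6 -16.8 -18.8]
106 634 [ -7.6   6.   -0.8 -16.8 -18.9]
114 577 [ -7.6   6.   -0.6 -16.8 -18.6]
122 94 [ -5.6   3.9  -0.6 -16.8 -18.1]
120.56494207370562

[0.0554, 0.0016, 0.0004, -0.0021, -0.0016, -0.0]
[0.0554, 0.0016, 0.0004, -0.0021, -0.0016, -0.0]
[0.0554, 0.0016, 0.0003, -0.0021, -0.0016, -0.0]
```

View pics/w4.png

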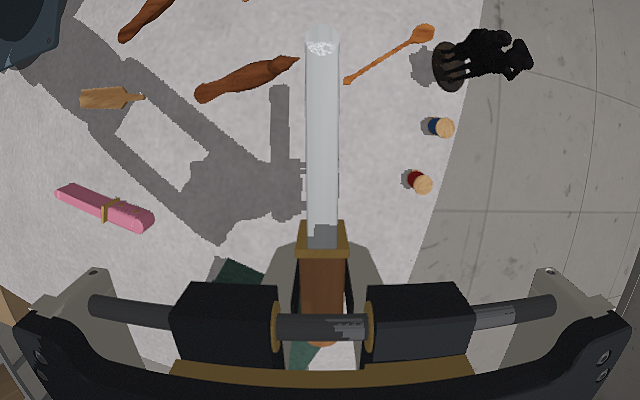

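Request:
{"op": "carry_out", "data": {"steps": [[0.055, 0.001, 0, -0.002, 0, 0, 0.015], [0.06, 0.001, 0, -0.002, 0, 0, 0.015], [0.06, 0.001, 0, 0, 0, 0, 0.015], [0.06, 0, 0, 0, 0, 0, 0.015], [0.06, 0, 0, 0, 0, 0, 0.015]]}}

```text
t: 4.47
ee_pos: [502.8, -15.6, 205.8]
orientation: [0.704, 0.71, -0.002, -0.011]
wrist_force: [0.9, 0.6, -2.1]
grip_width: 23.7
```

Run:
```python
from h import *
show()
plan([660,120,200],2.005,5)
```

```text
t 4.47 p [502.8 -15.6 205.8] phi 1.5785 z [-0.0188  0.0124 -0.9997] F [ 0.9  0.6 -2.1] g 23.7
[0.0269, 0.0317, 0.0009, -0.0031, -0.0033, -0.0853]
[0.0241, 0.0338, 0.0009, -0.0031, -0.0033, -0.0853]
[0.0211, 0.0358, 0.001, -0.0031, -0.0033, -0.0853]
[0.018, 0.0374, 0.001, -0.0031, -0.0033, -0.0853]
[0.0147, 0.0388, 0.0011, -0.0031, -0.0033, -0.0853]
```

Request:
{"op": "carry_out", "data": {"steps": [[0.027, 0.032, 0.001, -0.004, -0.003, -0.085, 0.015], [0.024, 0.034, 0.001, -0.004, -0.003, -0.085, 0.015], [0.021, 0.036, 0.001, -0.004, -0.003, -0.085, 0.015], [0.018, 0.037, 0.001, -0.003, -0.003, -0.085, 0.015], [0.015, 0.039, 0.001, -0.003, -0.003, -0.085, 0.015]]}}

```text
t: 5.1
ee_pos: [653.6, 129.9, 185.6]
orientation: [0.531, 0.847, -0.004, -0.009]
wrist_force: [1.3, 0.2, -1.3]
grip_width: 24.1
```

Request:
{"op": "carry_out", "data": {"steps": [[0, 0, 0, 0, 0, 0, 0.015], [0, 0, 0, 0, 0, 0, 0.015]]}}

```text
t: 5.35
ee_pos: [651.9, 131.6, 179.1]
orientation: [0.53, 0.848, -0.007, -0.013]
wrist_force: [-0.5, 0.0, -1.2]
grip_width: 23.4
```

Run:
```python
from h import *
show()
st=r.state(); im=get_image('wrist'); save('pics/w5.png',im['pixels'])
W=wcloud(im,st); np.savez('w5.npz',W=W,px=im['pixels'])
m=(W[...,0]>440)&(W[...,0]<680)&(W[...,1]<420)&(W[...,1]>200)&(W[...,2]>62)&(W[...,2]<74)
mm=m.astype(np.uint8); n,lab,s_,_=cv2.connectedComponentsWithStats(mm)
for i in range(1,n):
    if s_[i,4]>40:
        Q=W[lab==i]; (c,s,a)=cv2.minAreaRect(Q[:,:2].astype(np.float32)); print(s_[i],np.round(c,1),np.round(s,1),round(a,2),np.median(Q[:,2]))
```

```text
t 5.35 p [651.9 131.6 179.1] phi 2.0234 z [-0.0302  0.0022 -0.9995] F [-0.5  0.  -1.2] g 23.4
[246   0  23  35 717] [524.2 257.8] [18.7 32.7] 24.57 67.00053987499547
[325   0  28  33 774] [587.3 287.2] [22.8 29.6] 25.48 66.20436395988429
[367   0  30  36 988] [619.9 303.8] [25.2 33.3] 24.93 66.92730148504427
```

View pics/w5.png

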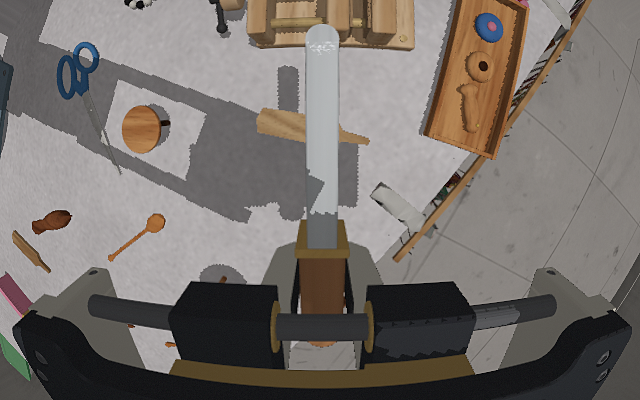

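Run:
```python
from h import *
plan([678,75,245],2.007,3)
```

```text
[-0.0204, -0.001, -0.0223, -0.0088, -0.0051, 0.0054]
[-0.0205, -0.0006, -0.0222, -0.0088, -0.0051, 0.0054]
[-0.0207, -0.0003, -0.0221, -0.0088, -0.0051, 0.0054]
```

Request:
{"op": "carry_out", "data": {"steps": [[-0.02, -0.001, -0.022, -0.009, -0.005, 0.005, 0.015], [-0.02, -0.001, -0.022, -0.009, -0.005, 0.005, 0.015], [-0.02, 0, -0.022, -0.009, -0.005, 0.005, 0.015], [0, 0, 0, 0, 0, 0, 0.015], [0, 0, 0, 0, 0, 0, 0.015]]}}

```text
t: 6.02
ee_pos: [677.3, 67.1, 252.0]
orientation: [0.54, 0.841, 0.001, 0.003]
wrist_force: [0.3, 0.8, -1.6]
grip_width: 23.8
```

```bash
cat > vm.py <<'E'
from h import *
def vice(tag,lo=62,hi=74):
    show()
    st=r.state(); im=get_image('wrist'); save(f'pics/{tag}.png',im['pixels'])
    W=wcloud(im,st); np.savez(f'{tag}.npz',W=W,px=im['pixels'],p=st['ee_pos'],q=st['orientation'])
    m=(W[...,0]>440)&(W[...,0]<680)&(W[...,1]<420)&(W[...,1]>200)&(W[...,2]>lo)&(W[...,2]<hi)
    n,lab,s_,_=cv2.connectedComponentsWithStats(m.astype(np.uint8))
    for i in range(1,n):
        if s_[i,4]>40:
            Q=W[lab==i]; (c,s,a)=cv2.minAreaRect(Q[:,:2].astype(np.float32)); print(s_[i],np.round(c,1),np.round(s,1),round(a,2),np.median(Q[:,2]).round(1))
    q=R.from_quat(st['orientation']); L=q.inv().apply((W-st['ee_pos']).reshape(-1,3)).reshape(W.shape)
    g=(abs(L[...,1])<20)&(L[...,0]>30)&(L[...,0]<140)&(L[...,2]>-40)&(L[...,2]<30)
    P=L[g]; a=P[P[:,0]<70]; b=P[(P[:,0]>80)&(P[:,0]<112)]
    print('blade in tool: x-end',P[:,0].max().round(1),[ (np.percentile(k[:,1],[2,98]).round(1).tolist(),np.median(k[:,2]).round(1)) for k in (a,b)])
    return st,im,W
E
python3 - <<'E'
from vm import *
vice('w6')
E
```

```text
t 6.03 p [677.3  67.1 252. ] phi 2.0 z [ 0.0061 -0.0022 -1.    ] F [ 0.3  0.8 -1.6] g 23.8
blade in tool: x-end 120.7 [([-7.9, 5.5], np.float64(-16.7)), ([-7.6, 5.6], np.float64(-16.8))]
```

View pics/w6.png

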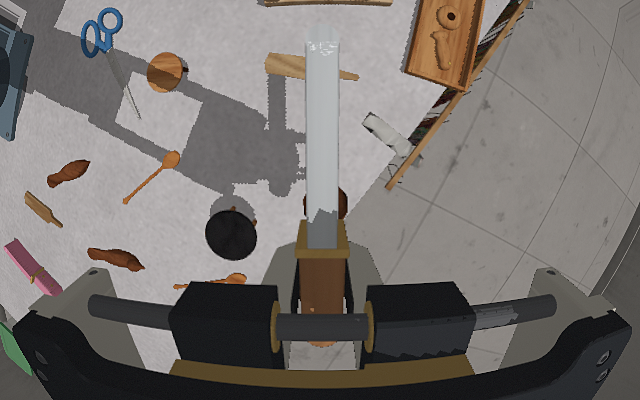

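Run:
```python
from h import *
W=cloud(dict(np.load('side0.npz')))
for (u,v) in [(287,115),(287,145),(332,115),(280,187),(350,110)]: print((u,v),W[v,u].round())
plan([568,238,230],2.007,4)
```

```text
(287, 115) [387. 528. 143.]
(287, 145) [380. 531.   6.]
(332, 115) [571. 587.  98.]
(280, 187) [337. 272.   2.]
(350, 110) [657. 639.  87.]
[0.0503, -0.0071, 0.0053, 0.0013, 0.0013, -0.0017]
[0.0503, -0.007, 0.0053, 0.0013, 0.0013, -0.0017]
[0.0503, -0.0069, 0.0054, 0.0013, 0.0013, -0.0017]
[0.0503, -0.0069, 0.0055, 0.0013, 0.0013, -0.0017]
```

Request:
{"op": "carry_out", "data": {"steps": [[0.05, -0.007, 0.004, 0.001, 0.001, -0.002, 0.015], [0.05, -0.007, 0.004, 0.001, 0.001, -0.002, 0.015], [0.05, -0.007, 0.004, 0.001, 0.001, -0.002, 0.015], [0.05, -0.007, 0.004, 0.001, 0.001, -0.002, 0.015], [0, 0, 0, 0, 0, 0, 0.015]]}}

```text
t: 6.7
ee_pos: [561.3, 242.6, 230.2]
orientation: [0.537, 0.844, -0.002, -0.003]
wrist_force: [-0.1, 0.1, -1.2]
grip_width: 23.7
```

Request:
{"op": "carry_out", "data": {"steps": [[0, 0, 0, 0, 0, 0, 0.015]]}}

```text
t: 6.82
ee_pos: [560.9, 242.9, 229.8]
orientation: [0.536, 0.844, -0.003, -0.003]
wrist_force: [-0.6, -0.5, -1.4]
grip_width: 23.5
```

Run:
```python
from vm import *
vice('w7')
```

```text
t 6.83 p [560.9 242.9 229.8] phi 2.0104 z [-0.0075 -0.0013 -1.    ] F [-0.6 -0.5 -1.4] g 23.5
[ 287   81   19   98 1654] [508.8 288.3] [18.1 99.4] 25.16 67.1
[ 355   82   24   96 2086] [572.8 318.7] [23.6 97.6] 26.14 66.3
[ 388   83   27   97 2251] [605.3 333.9] [ 25.8 100.7] 25.99 67.0
[249  97  11  10  77] [456.9 297.3] [10.4  9.3] 22.55 63.6
blade in tool: x-end 120.6 [([-7.9, 5.5], np.float64(-16.7)), ([-7.6, 5.6], np.float64(-16.8))]
```

View pics/w7.png

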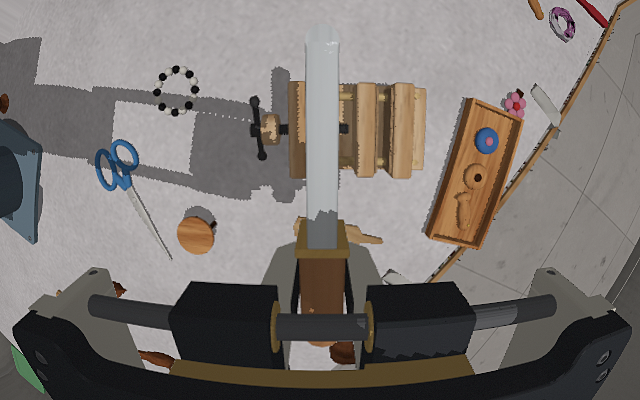

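```bash
cat > slot.py <<'E'
from h import *
def slot(tag):
    d=np.load(f'{tag}.npz'); W=d['W']
    m=(W[...,0]>440)&(W[...,0]<680)&(W[...,1]<420)&(W[...,1]>200)&(W[...,2]>64)&(W[...,2]<72)
    P=W[m]; yaw=np.radians(25.5)
    for it in range(3):
        c,s=np.cos(yaw),np.sin(yaw); o=np.array([554.5,309.3])
        X=(P[:,0]-o[0])*c+(P[:,1]-o[1])*s; Y=-(P[:,0]-o[0])*s+(P[:,1]-o[1])*c
        h=[]
        out=[]
        bins=np.arange(-46,46,4)
        for lo,hi,f in [(-60,-36,'lo'),(-60,-36,'hi'),(5,38,'lo'),(5,38,'hi'),(40,80,'lo'),(40,80,'hi')]:
            pts=[]
            for b in bins:
                k=(Y>=b)&(Y<b+4)&(X>lo)&(X<hi)
                if k.sum()>5: pts.append((b+2,np.percentile(X[k],2 if f=='lo' else 98)))
            if len(pts)<6: out.append(None); continue
            pts=np.array(pts); e=np.polyfit(pts[:,0],pts[:,1],1); out.append((e[0].round(4),e[1].round(2),len(pts)))
        sl=np.mean([a[0] for a in out if a]); 
        print('yaw',np.degrees(yaw).round(2),out,'Y',[np.percentile(Y[(X>a)&(X<b)],[.5,99.5]).round(1).tolist() for a,b in((-60,-36),(5,38),(40,80))])
        yaw-=sl
    return yaw
if __name__=='__main__':
    import sys; slot(sys.argv[1])
E
python3 slot.py w7
```

```text
yaw 25.5 [(np.float64(-0.0009), np.float64(-58.05), 23), (np.float64(0.0143), np.float64(-41.88), 23), (np.float64(0.0023), np.float64(9.95), 23), (np.float64(0.0088), np.float64(30.63), 23), (np.float64(-0.0063), np.float64(45.37), 23), (np.float64(0.003), np.float64(67.96), 23)] Y [[-48.6, 50.1], [-46.8, 48.6], [-48.7, 49.5]]
yaw 25.3 [(np.float64(-0.0046), np.float64(-58.07), 23), (np.float64(0.0106), np.float64(-41.88), 23), (np.float64(-0.0012), np.float64(9.95), 23), (np.float64(0.0055), np.float64(30.61), 23), (np.float64(-0.0094), np.float64(45.35), 23), (np.float64(-0.0008), np.float64(67.95), 23)] Y [[-48.7, 49.9], [-46.7, 48.7], [-48.5, 49.7]]
yaw 25.3 [(np.float64(-0.0046), np.float64(-58.07), 23), (np.float64(0.0106), np.float64(-41.88), 23), (np.float64(-0.0011), np.float64(9.96), 23), (np.float64(0.0055), np.float64(30.61), 23), (np.float64(-0.0094), np.float64(45.35), 23), (np.float64(-0.0008), np.float64(67.95), 23)] Y [[-48.7, 49.9], [-46.7, 48.7], [-48.5, 49.7]]
```

Run:
```python
from h import *
d=np.load('w7.npz'); px=d['px']; save('pics/c7.png',px[70:190,340:440],5)
W=d['W']
for v in (100,130,160):
    print(v); 
    for u in range(350,430,2): print(u,W[v,u].round(1).tolist(),px[v,u].tolist(),end=' ; ')
    print()
```

```text
100
350 [545.4, 339.7, 46.4] [99, 83, 57] ; 352 [547.4, 340.8, 44.8] [80, 67, 46] ; 354 [549.3, 341.7, 45.6] [91, 76, 55] ; 356 [549.7, 341.3, 64.2] [103, 84, 64] ; 358 [551.4, 342.1, 64.8] [169, 141, 109] ; 360 [553.0, 342.9, 66.9] [186, 157, 125] ; 362 [555.0, 343.9, 65.1] [185, 158, 124] ; 364 [556.6, 344.7, 66.7] [180, 151, 116] ; 366 [558.2, 345.4, 68.4] [172, 142, 106] ; 368 [560.1, 346.5, 67.0] [172, 138, 101] ; 370 [562.0, 347.5, 65.9] [169, 135, 96] ; 372 [563.7, 348.3, 66.9] [171, 135, 98] ; 374 [565.5, 349.3, 66.6] [162, 127, 91] ; 376 [567.8, 350.5, 63.5] [104, 84, 62] ; 378 [569.6, 351.5, 63.0] [148, 123, 87] ; 380 [573.9, 354.2, 46.3] [146, 124, 85] ; 382 [575.6, 355.1, 47.8] [148, 126, 86] ; 384 [577.5, 356.0, 48.2] [143, 121, 83] ; 386 [579.4, 357.0, 48.2] [90, 76, 49] ; 388 [580.2, 357.3, 54.4] [68, 54, 38] ; 390 [581.2, 357.7, 59.5] [82, 64, 49] ; 392 [582.1, 358.0, 64.6] [152, 123, 91] ; 394 [583.6, 358.8, 66.5] [92, 75, 55] ; 396 [585.6, 359.9, 65.5] [178, 149, 115] ; 398 [587.1, 360.6, 67.2] [186, 158, 124] ; 400 [588.8, 361.5, 67.8] [189, 164, 130] ; 402 [590.9,
[... 3259 characters left out ...]
 [185, 157, 124] ; 398 [615.5, 306.0, 66.4] [184, 155, 122] ; 400 [617.0, 307.0, 67.8] [176, 145, 109] ; 402 [618.6, 308.0, 69.0] [170, 137, 99] ; 404 [620.8, 308.9, 67.8] [170, 136, 96] ; 406 [623.1, 309.9, 66.8] [171, 137, 100] ; 408 [624.6, 310.9, 68.1] [167, 132, 94] ; 410 [626.5, 311.9, 68.1] [167, 132, 95] ; 412 [645.4, 311.9, 17.7] [143, 120, 86] ; 414 [647.5, 313.0, 18.0] [186, 160, 111] ; 416 [649.5, 314.2, 18.8] [183, 157, 111] ; 418 [652.2, 315.3, 17.7] [190, 164, 134] ; 420 [654.6, 316.5, 17.4] [183, 155, 124] ; 422 [656.7, 317.7, 17.7] [185, 153, 114] ; 424 [665.7, 318.9, -0.1] [183, 179, 182] ; 426 [668.1, 320.1, 0.1] [183, 179, 179] ; 428 [670.7, 321.4, -0.5] [181, 177, 177] ;
```

View pics/c7.png

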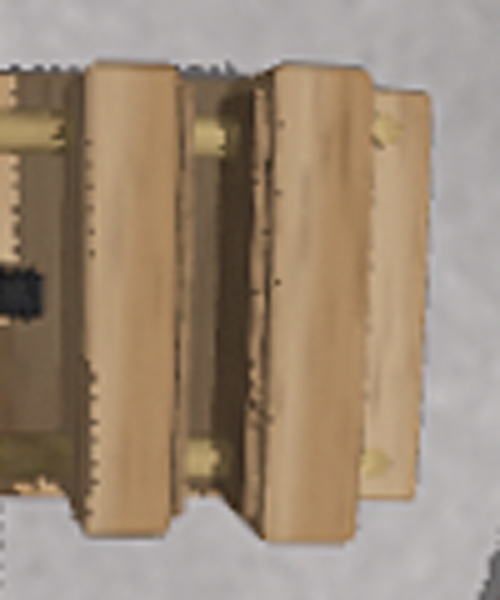

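Run:
```python
from h import *
plan([598,252.4,128],2.0124,4)
```

```text
[-0.0018, 0.0096, 0.0254, -0.0019, -0.0007, -0.0006]
[-0.0018, 0.0096, 0.0254, -0.0019, -0.0007, -0.0006]
[-0.0018, 0.0095, 0.0254, -0.0019, -0.0007, -0.0006]
[-0.0018, 0.0095, 0.0254, -0.0019, -0.0007, -0.0006]
```

Request:
{"op": "carry_out", "data": {"steps": [[-0.002, 0.0095, 0.025, -0.002, -0.001, 0, 0.015], [-0.002, 0.0095, 0.025, -0.002, -0.001, 0, 0.015], [-0.002, 0.0095, 0.025, -0.002, -0.001, 0, 0.015], [-0.001, 0.0095, 0.024, -0.002, 0, 0, 0.015], [0, 0, 0, 0, 0, 0, 0.015]]}}

```text
t: 7.5
ee_pos: [603.3, 246.5, 127.9]
orientation: [0.54, 0.842, 0.0, 0.001]
wrist_force: [-0.3, -0.1, -2.0]
grip_width: 23.6
```

```bash
python3 - <<'E'
from vm import *
vice('w8')
d=np.load('w8.npz'); save('pics/w8z.png',d['px'][0:210,240:460],3.5)
E
python3 slot.py w8
```

```text
t 7.5 p [603.3 246.5 127.9] phi 2.0018 z [ 0.0026 -0.0012 -1.    ] F [-0.3 -0.1 -2. ] g 23.6
[ 361   46   38  143 5058] [605.2 334.5] [25.7 99.3] 25.34 67.0
[ 211   50   32  142 3492] [509.3 288.5] [ 19.1 100.5] 25.43 67.1
[338  52   7 134 623] [581.9 321.9] [ 3.8 91.7] 24.65 64.0
[163  78  12  15 115] [456.8 297.3] [9.1 9.6] 30.33 63.7
blade in tool: x-end 120.7 [([-8.0, 5.6], np.float64(-16.7)), ([-7.6, 5.6], np.float64(-16.8))]
yaw 25.5 [(np.float64(-0.0003), np.float64(-57.5), 23), (np.float64(0.0016), np.float64(-40.91), 23), (np.float64(0.0258), np.float64(28.85), 23), (np.float64(0.0066), np.float64(31.37), 23), (np.float64(-0.001), np.float64(45.15), 23), (np.float64(0.0009), np.float64(68.16), 23)] Y [[-48.5, 49.6], [-45.1, 44.4], [-48.0, 49.5]]
yaw 25.18 [(np.float64(-0.0069), np.float64(-57.46), 23), (np.float64(-0.0038), np.float64(-40.91), 23), (np.float64(0.0202), np.float64(28.85), 23), (np.float64(0.0011), np.float64(31.39), 23), (np.float64(-0.0075), np.float64(45.19), 23), (np.float64(-0.0035), np.float64(68.15), 23)] Y [[-48.8, 49.3], [-45.0, 44.6], [-47.8, 49.8]]
yaw 25.18 [(np.float64(-0.0068), np.float64(-57.46), 23), (np.float64(-0.0037), np.float64(-40.91), 23), (np.float64(0.0202), np.float64(28.85), 23), (np.float64(0.0011), np.float64(31.39), 23), (np.float64(-0.0074), np.float64(45.19), 23), (np.float64(-0.0035), np.float64(68.15), 23)] Y [[-48.8, 49.3], [-45.0, 44.6], [-47.8, 49.8]]
```

View pics/w8z.png

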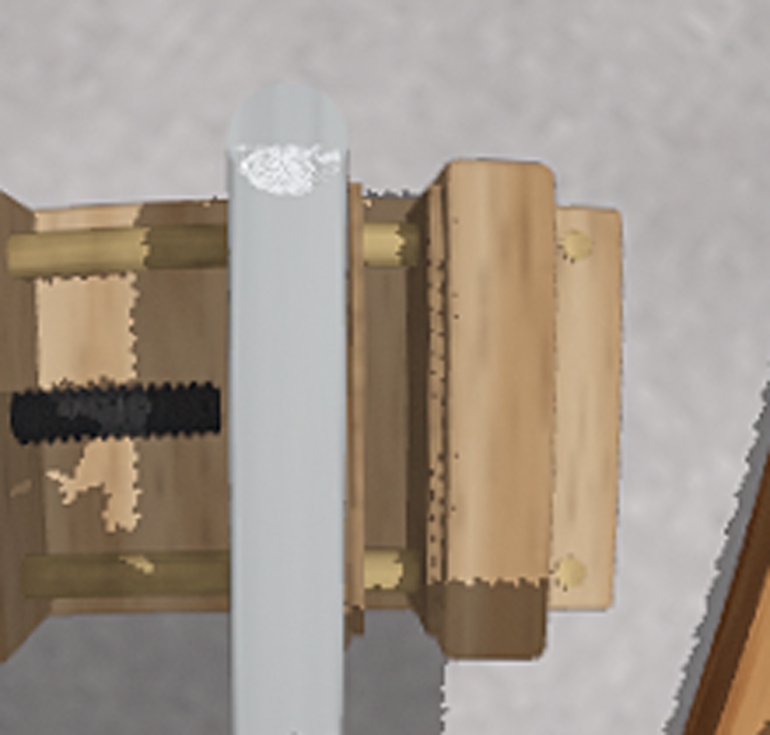

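Run:
```python
from h import *
for tag in ('w7','w8'):
    d=np.load(f'{tag}.npz'); W=d['W']; yaw=np.radians(25.3); c,s=np.cos(yaw),np.sin(yaw)
    dx=W[...,0]-554.5; dy=W[...,1]-309.3; X=dx*c+dy*s; Y=-dx*s+dy*c; Z=W[...,2]
    print(tag)
    for lo,hi in((-26,-6),(6,26)):
      m=(Y>lo)&(Y<hi)&(X>-62)&(X<95)
      v,u=np.nonzero(m)
      for col in range(u.min(),u.max()+1):
        k=(u==col)
        x=X[m][k]; z=Z[m][k]
        if np.median(x)>26 and np.median(x)<72: print(col,k.sum(),np.median(x).round(1),np.percentile(z,[10,50,90]).round(0).tolist(),end=' | ')
      print()
```

```text
w7
372 20 26.0 [66.0, 67.0, 67.0] | 373 19 27.0 [66.0, 67.0, 67.0] | 374 19 28.3 [64.0, 65.0, 67.0] | 375 20 29.6 [62.0, 64.0, 65.0] | 376 20 30.5 [63.0, 64.0, 65.0] | 377 14 31.4 [18.0, 64.0, 65.0] | 378 16 40.6 [17.0, 18.0, 19.0] | 379 17 41.9 [17.0, 17.0, 19.0] | 380 17 43.0 [17.0, 18.0, 19.0] | 381 17 44.3 [17.0, 17.0, 18.0] | 382 18 45.4 [16.0, 18.0, 20.0] | 383 18 44.1 [28.0, 31.0, 33.0] | 384 19 44.0 [35.0, 37.0, 41.0] | 385 18 43.9 [40.0, 43.0, 46.0] | 386 19 44.7 [44.0, 47.0, 49.0] | 387 19 44.7 [49.0, 51.0, 53.0] | 388 19 44.4 [54.0, 57.0, 59.0] | 389 19 44.5 [61.0, 63.0, 64.0] | 390 19 45.2 [63.0, 64.0, 65.0] | 391 19 46.2 [63.0, 64.0, 65.0] | 392 19 47.1 [63.0, 64.0, 66.0] | 393 19 48.1 [65.0, 66.0, 66.0] | 394 19 48.9 [66.0, 67.0, 68.0] | 395 20 49.9 [66.0, 67.0, 68.0] | 396 20 50.7 [67.0, 68.0, 68.0] | 397 20 51.8 [67.0, 68.0, 69.0] | 398 20 52.9 [66.0, 68.0, 68.0] | 399 20 54.0 [66.0, 67.0, 69.0] | 400 20 55.1 [66.0, 67.0, 68.0] | 401 20 56.2 [66.0, 67.0, 68.0] | 402 20 57.1 [67.0, 67.0, 68.0] | 403 19 58.1 [67.0, 68.0, 69.0] | 404 18 59.3 [66.0, 67.0, 68.0] | 405 18 6
[... 2949 characters left out ...]
.0, 68.0, 68.0] | 380 29 56.3 [67.0, 67.0, 68.0] | 381 29 57.0 [66.0, 67.0, 68.0] | 382 29 57.7 [67.0, 67.0, 68.0] | 383 28 58.4 [66.0, 67.0, 68.0] | 384 30 59.1 [67.0, 68.0, 68.0] | 385 30 59.8 [66.0, 67.0, 68.0] | 386 29 60.4 [67.0, 68.0, 68.0] | 387 30 61.2 [66.0, 67.0, 69.0] | 388 29 61.8 [67.0, 67.0, 68.0] | 389 29 62.5 [66.0, 67.0, 68.0] | 390 28 63.3 [67.0, 67.0, 68.0] | 391 30 64.0 [66.0, 67.0, 68.0] | 392 29 64.7 [66.0, 67.0, 68.0] | 393 30 65.4 [67.0, 67.0, 68.0] | 394 30 66.1 [66.0, 67.0, 68.0] | 395 28 66.9 [66.0, 67.0, 68.0] | 396 28 67.7 [66.0, 67.0, 68.0] | 397 24 68.4 [65.0, 66.0, 68.0] | 
  return _methods._mean(a, axis=axis, dtype=dtype,
  ret = ret.dtype.type(ret / rcount)
```

Run:
```python
from h import *
show(); plan([643.5,213.1,108],2.0124,3)
```

```text
t 7.55 p [603.8 246.6 129.3] phi 2.0019 z [ 4.8e-03 -8.0e-04 -1.0e+00] F [-0.5 -0.  -1.1] g 23.7
[-0.0157, 0.0073, 0.0072, 0.0013, 0.0009, -0.0035]
[-0.0157, 0.0073, 0.0072, 0.0013, 0.0009, -0.0035]
[-0.0157, 0.0072, 0.0071, 0.0013, 0.0009, -0.0035]
```

Request:
{"op": "carry_out", "data": {"steps": [[-0.016, 0.007, 0.007, 0.001, 0.001, -0.0035, 0.015], [-0.016, 0.007, 0.007, 0.001, 0.001, -0.0035, 0.015], [-0.015, 0.007, 0.006, 0.001, 0.001, -0.0035, 0.015], [0, 0, 0, 0, 0, 0, 0.015], [0, 0, 0, 0, 0, 0, 0.015]]}}

```text
t: 8.18
ee_pos: [647.9, 208.5, 111.7]
orientation: [0.536, 0.844, 0.002, 0.002]
wrist_force: [0.1, 0.2, -1.4]
grip_width: 23.9
```

```bash
python3 - <<'E'
from vm import *
vice('w9')
d=np.load('w9.npz'); save('pics/w9z.png',d['px'][0:200,220:440],3.5)
E
python3 slot.py w9
```

```text
t 8.18 p [647.9 208.5 111.7] phi 2.0106 z [ 0.0059  0.0013 -1.    ] F [ 0.1  0.2 -1.4] g 23.9
[ 171    0   28  120 3046] [513.3 281.6] [18.7 83.6] 25.67 67.0
[ 271    0   37  112 3768] [578.  307.5] [22.7 72.4] 25.26 66.3
[ 327    0   42  114 3600] [611.7 322.5] [25. 74.] 26.66 67.2
[127  10  12  14 103] [456.8 297.2] [9.5 9.3] 3.25 63.5
blade in tool: x-end 120.8 [([-8.0, 5.5], np.float64(-16.7)), ([-7.7, 5.6], np.float64(-16.8))]
yaw 25.5 [(np.float64(-0.0004), np.float64(-57.51), 20), (np.float64(-0.0048), np.float64(-40.86), 20), (np.float64(0.0016), np.float64(10.06), 18), (np.float64(0.0436), np.float64(29.97), 18), (np.float64(-0.107), np.float64(48.3), 18), (np.float64(0.0034), np.float64(68.5), 18)] Y [[-48.5, 32.6], [-47.2, 23.8], [-48.5, 23.2]]
yaw 26.11 [(np.float64(0.0092), np.float64(-57.54), 21), (np.float64(-0.0324), np.float64(-41.56), 21), (np.float64(0.0126), np.float64(10.07), 18), (np.float64(0.0483), np.float64(29.94), 18), (np.float64(-0.0983), np.float64(48.22), 18), (np.float64(0.0135), np.float64(68.53), 18)] Y [[-48.0, 33.2], [-47.4, 23.5], [-49.0, 22.6]]
yaw 26.56 [(np.float64(0.0169), np.float64(-57.53), 21), (np.float64(-0.0231), np.float64(-41.52), 21), (np.float64(0.0205), np.float64(10.08), 18), (np.float64(0.056), np.float64(29.96), 18), (np.float64(-0.0927), np.float64(48.16), 18), (np.float64(0.0214), np.float64(68.54), 18)] Y [[-47.6, 33.6], [-47.6, 23.3], [-49.5, 22.2]]
```

View pics/w9z.png

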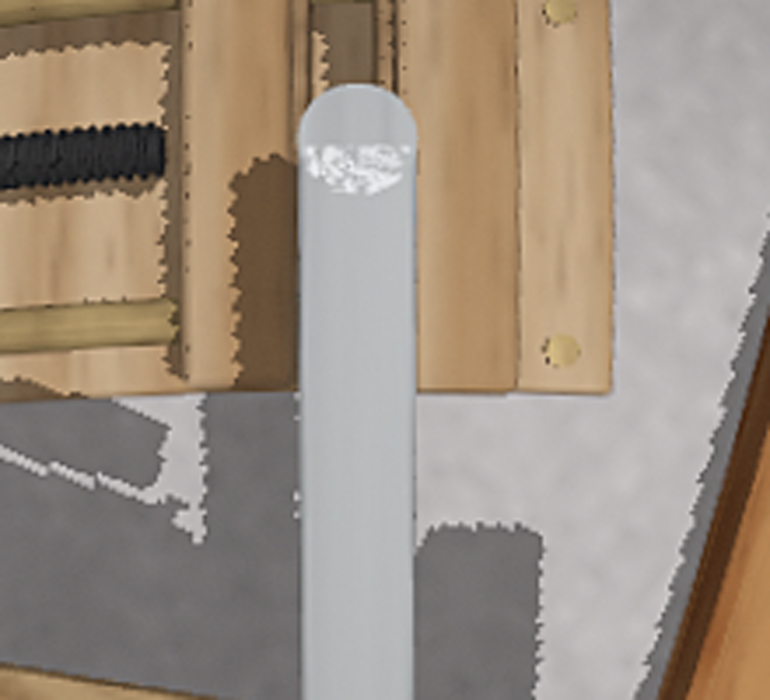

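```bash
cat > tslot.py <<'E'
from h import *
import sys
def tslot(tag,xr=None,zr=(61,66)):
    d=np.load(f'{tag}.npz'); W=d['W']; p=d['p']; q=R.from_quat(d['q'])
    L=q.inv().apply((W-p).reshape(-1,3)).reshape(W.shape); Z=W[...,2]
    wood=(Z>60)&(Z<72)&(L[...,0]>20)
    res=[]
    for v in range(0,140,3):
        row=wood[v]; 
        # gap = run of non-wood (z<60) containing between wood pieces, near |y|<35
        y=L[v,:,1]; x=L[v,:,0]; z=Z[v]
        idx=np.nonzero((z<58)&(abs(y)<30))[0]
        if len(idx)<3: continue
        # sliding edge: last wood col before gap; fixed face: wall points or first wood after
        for s in np.split(idx,np.nonzero(np.diff(idx)>1)[0]+1):
            a,b=s[0]-1,s[-1]+1
            if len(s)>=5 and 60<z[a]<72 and 60<z[b]<72:
                res.append((v,a,b,x[a],x[b],y[a],y[b]))
    A=np.array(res); 
    if len(A)==0: print('none'); return
    for r_ in A: print(np.round(r_,1).tolist())
    mid=(A[:,5]+A[:,6])/2; xm=(A[:,3]+A[:,4])/2
    k=np.polyfit(xm,mid,1); print('mid fit slope',k[0].round(4),'mid mean',mid.mean().round(2),'at x',xm.mean().round(1),'width',(A[:,6]-A[:,5]).mean().round(2))
tslot(sys.argv[1])
E
python3 tslot.py w9; python3 tslot.py w8|tail -12
```

```text
[0.0, 307.0, 327.0, 155.1, 155.0, -10.2, 2.1]
[3.0, 307.0, 327.0, 153.3, 153.1, -10.3, 2.1]
mid fit slope 0.0067 mid mean -4.06 at x 154.1 width 12.38
[90.0, 343.0, 362.0, 97.1, 97.4, 13.1, 25.9]
[93.0, 343.0, 362.0, 95.0, 95.3, 13.0, 25.9]
[96.0, 343.0, 362.0, 92.9, 93.2, 13.0, 25.8]
[114.0, 343.0, 361.0, 80.7, 80.9, 13.2, 25.8]
[117.0, 343.0, 361.0, 78.7, 78.9, 13.2, 25.6]
[120.0, 343.0, 361.0, 76.6, 76.8, 13.2, 25.6]
[123.0, 343.0, 361.0, 74.6, 74.7, 13.3, 25.7]
[126.0, 343.0, 362.0, 72.5, 72.7, 13.3, 26.3]
[129.0, 343.0, 362.0, 70.5, 70.6, 13.3, 26.4]
[132.0, 343.0, 362.0, 68.4, 68.7, 13.3, 26.2]
[135.0, 343.0, 362.0, 66.4, 66.5, 13.3, 26.4]
mid fit slope -0.0106 mid mean 19.52 at x 87.0 width 12.7
```

Run:
```python
from h import *
d=np.load('w7.npz'); W=d['W']; yaw=np.radians(25.3); c,s=np.cos(yaw),np.sin(yaw)
dx=W[...,0]-554.5; dy=W[...,1]-309.3; X=dx*c+dy*s; Y=-dx*s+dy*c; Z=W[...,2]
m=(X>90)&(X<260)&(Y<150)&(Y>-200)&(Z>8)&(Z<60)&(np.indices(Z.shape)[1]<530)
print('tray',[(y,X[m&(Y>y)&(Y<y+20)].min().round(), np.percentile(Z[m&(Y>y)&(Y<y+20)],95).round()) for y in range(-180,120,20) if (m&(Y>y)&(Y<y+20)).sum()>5])
show(); 
p,q=plan([666,164,108],2.013,3); plan([666,164,45],2.013,3,p,q)
```

```text
tray [(-160, np.float64(121.0), np.float64(21.0)), (-140, np.float64(114.0), np.float64(21.0)), (-120, np.float64(117.0), np.float64(21.0)), (-100, np.float64(124.0), np.float64(21.0)), (-80, np.float64(128.0), np.float64(21.0)), (-60, np.float64(90.0), np.float64(21.0)), (-40, np.float64(90.0), np.float64(21.0)), (-20, np.float64(90.0), np.float64(21.0)), (0, np.float64(90.0), np.float64(21.0)), (20, np.float64(90.0), np.float64(21.0)), (40, np.float64(90.0), np.float64(20.0))]
t 8.22 p [647.9 208.5 111.7] phi 2.0109 z [ 0.006   0.0011 -1.    ] F [-0.3 -0.1 -1.3] g 23.7
[-0.016, -0.0009, 0.0012, 0.002, 0.0005, -0.0007]
[-0.016, -0.0009, 0.0012, 0.002, 0.0005, -0.0007]
[-0.016, -0.0009, 0.0012, 0.002, 0.0005, -0.0007]
[-0.0, 0.0, 0.021, -0.0, -0.0, -0.0]
[-0.0, 0.0, 0.021, -0.0, -0.0, -0.0]
[-0.0, 0.0, 0.021, -0.0, -0.0, -0.0]
```

Tray is well clear. I'll back out, then descend.

Request:
{"op": "carry_out", "data": {"steps": [[-0.016, -0.001, 0, 0.002, 0, -0.001, 0.015], [-0.016, -0.001, 0, 0.002, 0, -0.001, 0.015], [-0.016, -0.001, 0, 0.002, 0, -0.001, 0.015], [0, 0, 0, 0, 0, 0, 0.015], [0, 0, 0.02, 0, 0, 0, 0.015]]}}

```text
t: 8.85
ee_pos: [668.4, 160.7, 94.3]
orientation: [0.534, 0.845, 0.001, 0.003]
wrist_force: [0.3, -0.7, -2.1]
grip_width: 23.5
```

```bash
cat >> h.py <<'E'
def F(st=None):
    st=st or r.state(); yaw=np.radians(25.3); c,s=np.cos(yaw),np.sin(yaw)
    d=np.array(st['ee_pos'])[:2]-[554.5,309.3]; print('F X,Y,z',(d[0]*c+d[1]*s).round(2),(-d[0]*s+d[1]*c).round(2),st['ee_pos'][2].round(1))
def Fw(X,Y,z):
    yaw=np.radians(25.3); c,s=np.cos(yaw),np.sin(yaw)
    return [554.5+X*c-Y*s,309.3+X*s+Y*c,z]
E
python3 - <<'E'
from h import *
show();F(); plan(Fw(38.7,-179,45),2.013,3)
E
```

```text
t 8.85 p [668.4 160.7  94.3] phi 2.0142 z [ 0.0054 -0.0012 -1.    ] F [ 0.3 -0.7 -2.1] g 23.5
F X,Y,z 39.44 -182.99 94.3
[0.0014, -0.0003, 0.0164, 0.0015, 0.0011, 0.0004]
[0.0014, -0.0003, 0.0164, 0.0015, 0.0011, 0.0004]
[0.0014, -0.0003, 0.0164, 0.0015, 0.0011, 0.0004]
```

Request:
{"op": "carry_out", "data": {"steps": [[0, 0, 0.015, 0.001, 0.001, 0, 0.015], [0, 0, 0.016, 0.002, 0.001, 0, 0.015], [0, 0, 0.015, 0.002, 0.001, 0, 0.015], [0, 0, 0, 0, 0, 0, 0.015], [0, 0, 0, 0, 0, 0, 0.015]]}}

```text
t: 9.48
ee_pos: [667.1, 161.3, 43.8]
orientation: [0.534, 0.845, -0.001, -0.002]
wrist_force: [0.2, -0.7, -1.9]
grip_width: 23.7
```

Run:
```python
from h import *
show();F(); plan(Fw(38.7,-179,45),2.013,1)
im=get_image('side'); save('pics/s2.png',im['pixels'][120:240,280:420],5)
im=get_image('wrist'); save('pics/w10.png',im['pixels'])
```

```text
t 9.47 p [667.1 161.3  43.8] phi 2.0146 z [-4.6e-03 -4.0e-04 -1.0e+00] F [ 0.2 -0.7 -1.9] g 23.7
F X,Y,z 38.52 -181.96 43.8
[0.003, 0.0002, -0.0012, -0.0043, -0.0016, 0.0016]
```

View pics/s2.png

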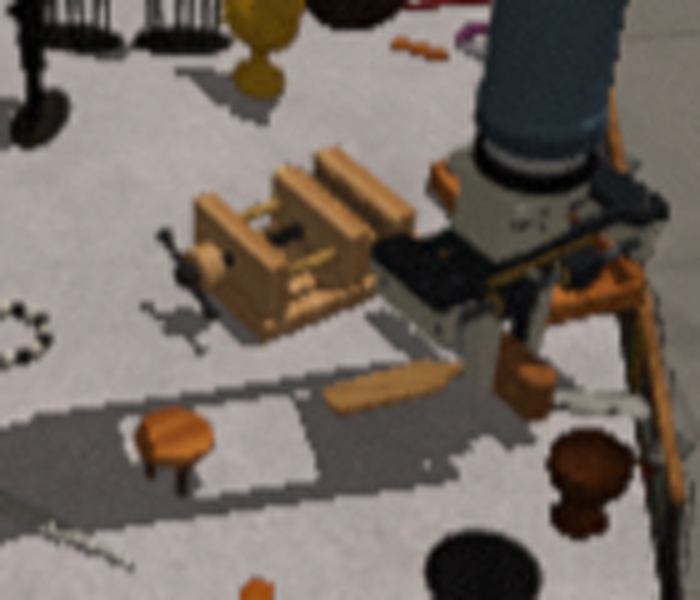

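View pics/w10.png

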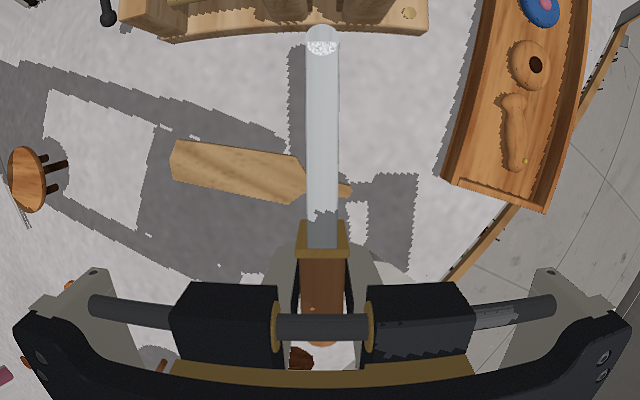

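Request:
{"op": "carry_out", "data": {"steps": [[0.006, 0, -0.001, -0.004, -0.001, 0.001, 0.015], [0.006, 0, 0, 0, 0, 0, 0.015], [0.004, 0, 0, 0, 0, 0, 0.015], [0, 0, 0, 0, 0, 0, 0.015]]}}

```text
t: 10.07
ee_pos: [660.4, 177.3, 46.9]
orientation: [0.534, 0.845, 0.001, 0.001]
wrist_force: [-0.1, -0.2, -1.5]
grip_width: 24.0
```

Run:
```python
from vm import *
F(); vice('w11')
plan(Fw(38.7,-160,45),2.013,1)
d=np.load('w11.npz'); save('pics/w11z.png',d['px'][0:120,220:440],3.5)
```

```text
F X,Y,z 39.29 -164.63 46.9
t 10.07 p [660.4 177.3  46.9] phi 2.0139 z [ 2.6e-03  9.0e-04 -1.0e+00] F [-0.1 -0.2 -1.5] g 24.0
[ 117    0   37   59 1875] [525. 257.] [19.3 29.9] 25.46 66.9
[ 253    0   55   37 1777] [590.3 281.4] [23.1 16.5] 22.74 66.1
[ 337    0   61   40 2148] [623.5 296.7] [25.7 17.3] 26.29 66.9
[ 305   24   35  223 6956] [628.5 241.8] [14.2 97.8] 25.25 63.7
blade in tool: x-end 139.6 [([-8.0, 5.5], np.float64(-16.7)), ([-7.6, 5.6], np.float64(-16.8))]
[0.0048, -0.0006, 0.002, 0.0029, 0.0004, 0.0008]
```

View pics/w11z.png

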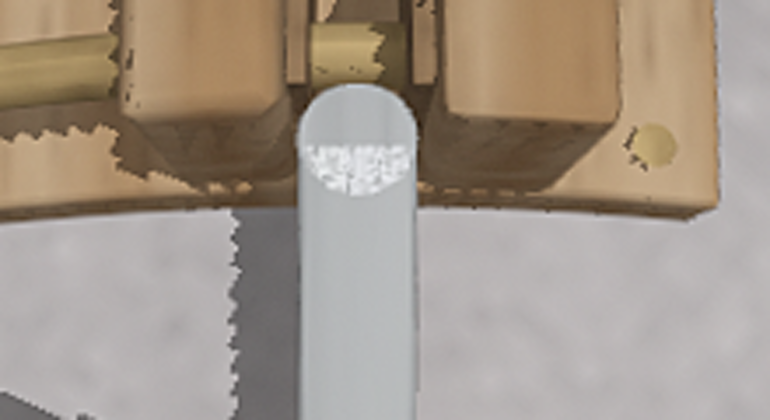

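Request:
{"op": "carry_out", "data": {"steps": [[0.005, 0, 0.001, 0.002, 0, 0.001, 0.015], [0.005, 0, 0, 0, 0, 0, 0.015], [0, 0, 0, 0, 0, 0, 0.015]]}}

```text
t: 10.5
ee_pos: [655.9, 186.6, 45.7]
orientation: [0.535, 0.845, 0.0, 0.0]
wrist_force: [-0.4, -1.4, -1.5]
grip_width: 23.4
```

Run:
```python
from h import *
F(); show()
plan(Fw(38.8,-140,45),2.013,3)
im=get_image('wrist'); save('pics/w12z.png',im['pixels'][0:120,220:440],3.5)
```

```text
F X,Y,z 39.26 -154.28 45.7
t 10.5 p [655.9 186.6  45.7] phi 2.0124 z [ 5.e-04 -0.e+00 -1.e+00] F [-0.4 -1.4 -1.5] g 23.4
[0.0048, -0.0002, 0.0002, 0.0002, 0.0001, -0.0002]
[0.0048, -0.0002, 0.0002, 0.0002, 0.0001, -0.0002]
[0.0048, -0.0002, 0.0002, 0.0002, 0.0001, -0.0002]
```

View pics/w12z.png

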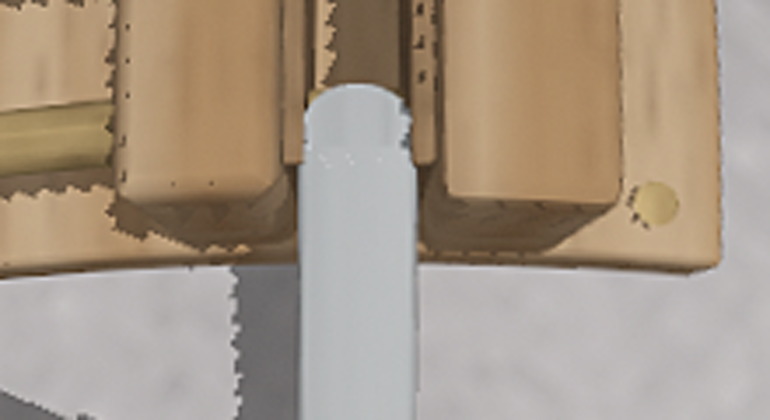

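Request:
{"op": "carry_out", "data": {"steps": [[0.008, 0, 0, 0, 0, 0, 0.015], [0.01, 0, 0, 0, 0, 0, 0.015], [0.01, 0, 0, 0, 0, 0, 0.015], [0, 0, 0, 0, 0, 0, 0.015]]}}

```text
t: 11.05
ee_pos: [643.0, 213.8, 45.7]
orientation: [0.535, 0.845, 0.0, 0.0]
wrist_force: [-0.5, -0.4, -0.7]
grip_width: 23.8
```

Run:
```python
from h import *
F(); show()
plan(Fw(39.2,-80,44.5),2.013,5)
```

```text
F X,Y,z 39.19 -124.17 45.7
t 11.05 p [643.  213.8  45.7] phi 2.0125 z [ 4.e-04  1.e-04 -1.e+00] F [-0.5 -0.4 -0.7] g 23.8
[0.0088, 0.0, 0.0002, 0.0001, 0.0, -0.0001]
[0.0088, 0.0, 0.0002, 0.0001, 0.0, -0.0001]
[0.0088, 0.0, 0.0002, 0.0001, 0.0, -0.0001]
[0.0088, 0.0, 0.0002, 0.0001, 0.0, -0.0001]
[0.0088, 0.0, 0.0002, 0.0001, 0.0, -0.0001]
```

Request:
{"op": "carry_out", "data": {"steps": [[0.008, 0, 0, 0, 0, 0, 0.015], [0.01, 0, 0, 0, 0, 0, 0.015], [0.01, 0, 0, 0, 0, 0, 0.015], [0.01, 0, 0, 0, 0, 0, 0.015], [0, 0, 0, 0, 0, 0, 0.015]]}}

```text
t: 11.68
ee_pos: [625.5, 250.9, 45.7]
orientation: [0.535, 0.845, 0.0, 0.0]
wrist_force: [0.6, -0.7, -1.1]
grip_width: 23.8
```

Run:
```python
from h import *
F(); show()
im=get_image('wrist'); save('pics/w13.png',im['pixels'])
```

```text
F X,Y,z 39.19 -83.14 45.7
t 11.68 p [625.5 250.9  45.7] phi 2.0129 z [ 5.e-04  1.e-04 -1.e+00] F [ 0.6 -0.7 -1.1] g 23.8
```

View pics/w13.png

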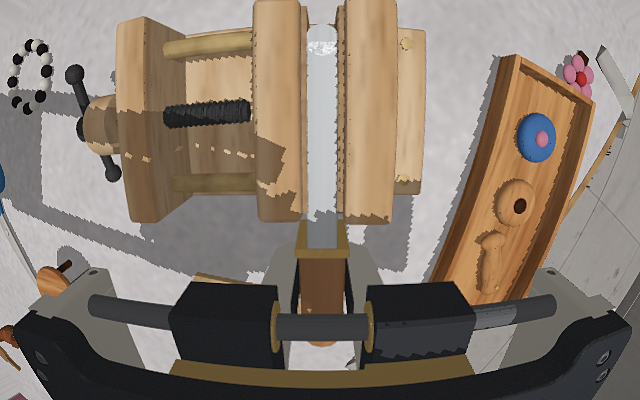

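Request:
{"op": "carry_out", "data": {"steps": [[0.004, 0, 0.0015, 0, 0, 0, 0.015], [0.003, 0, 0, 0, 0, 0, 0.015], [0.002, 0, 0, 0, 0, 0, 0.015], [0, 0, 0, 0, 0, 0, 0.015]]}}

```text
t: 12.22
ee_pos: [622.1, 258.4, 44.1]
orientation: [0.535, 0.845, 0.0, 0.0]
wrist_force: [0.3, -0.3, -1.6]
grip_width: 23.7
```

Request:
{"op": "carry_out", "data": {"steps": [[0.0015, 0, 0, 0, 0, 0, 0.015], [0.0015, 0, 0, 0, 0, 0, 0.015]]}}

```text
t: 12.48
ee_pos: [620.9, 260.9, 44.1]
orientation: [0.536, 0.845, 0.0, 0.0]
wrist_force: [0.4, 0.3, -2.1]
grip_width: 24.0
```

Run:
```python
from h import *
F(); show()
```

```text
F X,Y,z 39.36 -72.09 44.1
t 12.47 p [620.9 260.9  44.1] phi 2.0113 z [ 9.e-04 -3.e-04 -1.e+00] F [ 0.4  0.3 -2.1] g 24.0
```

Lower onto the bed first, in 1 mm steps.

Request:
{"op": "carry_out", "data": {"steps": [[0, 0, 0.001, 0, 0, 0, 0.015], [0, 0, 0, 0, 0, 0, 0.015]]}}

```text
t: 12.72
ee_pos: [620.8, 261.0, 43.0]
orientation: [0.536, 0.845, 0.0, 0.0]
wrist_force: [-0.4, 0.1, -1.8]
grip_width: 23.4
```

Request:
{"op": "carry_out", "data": {"steps": [[0.0005, 0, 0.0008, 0, 0, 0, 0.015], [0, 0, 0, 0, 0, 0, 0.015]]}}

```text
t: 12.98
ee_pos: [620.9, 261.4, 42.6]
orientation: [0.536, 0.845, 0.0, 0.001]
wrist_force: [0.4, 0.8, -0.5]
grip_width: 23.8
```

Request:
{"op": "carry_out", "data": {"steps": [[0.001, 0, 0.0005, 0, 0, 0, 0.015], [0, 0, 0, 0, 0, 0, 0.015]]}}

```text
t: 13.22
ee_pos: [620.9, 262.1, 42.6]
orientation: [0.536, 0.844, 0.0, 0.001]
wrist_force: [-0.8, -0.5, -1.6]
grip_width: 23.7
```

Request:
{"op": "carry_out", "data": {"steps": [[0.001, 0, 0, 0, 0, 0, 0.015], [0.001, 0, 0, 0, 0, 0, 0.015], [0, 0, 0, 0, 0, 0, 0.015]]}}

```text
t: 13.6
ee_pos: [620.5, 263.1, 42.6]
orientation: [0.536, 0.844, 0.0, 0.002]
wrist_force: [-0.4, 0.3, 0.3]
grip_width: 23.6
```

Request:
{"op": "carry_out", "data": {"steps": [[0.001, 0, 0, 0, 0, 0, 0.015], [0.001, 0, 0, 0, 0, 0, 0.015], [0, 0, 0, 0, 0, 0, 0.015]]}}

```text
t: 13.98
ee_pos: [620.5, 263.2, 42.7]
orientation: [0.536, 0.844, -0.0, 0.003]
wrist_force: [-0.1, -2.7, 0.0]
grip_width: 23.6
```

Run:
```python
from h import *
F(); show()
im=get_image('wrist'); save('pics/w14z.png',im['pixels'][180:300,240:400],4.5)
```

```text
F X,Y,z 39.95 -69.88 42.7
t 13.97 p [620.5 263.2  42.7] phi 2.0104 z [ 0.0041 -0.0038 -1.    ] F [-0.1 -2.7  0. ] g 23.6
```

View pics/w14z.png

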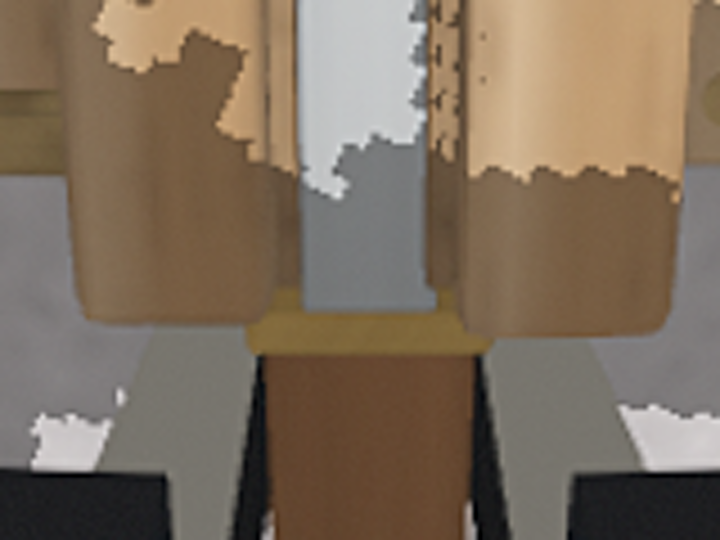

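Request:
{"op": "carry_out", "data": {"steps": [[0.002, 0, 0, 0, 0, 0, 0.015], [0.002, 0, 0, 0, 0, 0, 0.015]]}}

```text
t: 14.28
ee_pos: [620.5, 263.3, 42.8]
orientation: [0.536, 0.844, -0.002, 0.005]
wrist_force: [3.9, -9.7, 0.6]
grip_width: 23.9
```

Run:
```python
from h import *
F(); show()
```

```text
F X,Y,z 39.97 -69.79 42.8
t 14.28 p [620.5 263.3  42.8] phi 2.0105 z [ 0.0064 -0.009  -0.9999] F [ 3.9 -9.7  0.6] g 23.9
```

Run:
```python
from h import *
st=r.state(); plan(st['ee_pos'],2.0125,1)
```

```text
[0.0, 0.0, 0.0, 0.002, 0.0109, -0.002]
```

Request:
{"op": "carry_out", "data": {"steps": [[0.0005, 0, 0, 0.002, 0.011, -0.001, 0.015], [0.0005, 0, 0.0005, 0, 0, 0, 0.015]]}}

```text
t: 14.52
ee_pos: [620.6, 263.2, 42.6]
orientation: [0.536, 0.844, -0.0, 0.0]
wrist_force: [0.3, -4.4, 4.4]
grip_width: 23.5
```

Run:
```python
from h import *
F(); show()
```

```text
F X,Y,z 40.02 -69.89 42.6
t 14.53 p [620.6 263.2  42.6] phi 2.0111 z [ 6.e-04 -9.e-04 -1.e+00] F [ 0.3 -4.4  4.4] g 23.5
```

Request:
{"op": "carry_out", "data": {"steps": [[0, 0, 0, 0, 0, 0, 0.028], [0, 0, 0, 0, 0, 0, 0.034], [0, 0, 0, 0, 0, 0, 0.042]]}}

```text
t: 14.9
ee_pos: [619.6, 265.4, 42.4]
orientation: [0.535, 0.845, 0.0, -0.0]
wrist_force: [0.2, 0.1, 0.1]
grip_width: 39.1
```

Request:
{"op": "carry_out", "data": {"steps": [[0, 0, -0.01, 0, 0, 0, 0.042], [0, 0, -0.03, 0, 0, 0, 0.042], [0, 0, -0.04, 0, 0, 0, 0.042], [0, 0, -0.04, 0, 0, 0, 0.042], [0, 0, -0.03, 0, 0, 0, 0.042]]}}

```text
t: 15.52
ee_pos: [617.6, 266.0, 195.9]
orientation: [0.535, 0.845, -0.001, -0.003]
wrist_force: [-0.5, 0.0, -0.2]
grip_width: 42.2
```

Run:
```python
from vm import *
F(); st,im,W=vice('w15')
save('pics/w15z.png',im['pixels'][20:300,120:460],2.2)
yaw=np.radians(25.3); c,s=np.cos(yaw),np.sin(yaw)
dx=W[...,0]-554.5; dy=W[...,1]-309.3; X=dx*c+dy*s; Y=-dx*s+dy*c; Z=W[...,2]
hsv=cv2.cvtColor(im['pixels'],cv2.COLOR_RGB2HSV)
g=(hsv[...,1]<45)&(X>28)&(X<50)&(Y>-60)&(Y<70)&(Z>50)&(Z<66)
print('blade X',np.percentile(X[g],[2,50,98]).round(1),'Y',np.percentile(Y[g],[.5,99.5]).round(1),'Z near/far',np.median(Z[g&(Y<-20)]).round(1),np.median(Z[g&(Y>20)]).round(1))
h=(X>20)&(X<60)&(Y>-135)&(Y<-57)&(Z>45)&(Z<66); print('handle z',np.median(Z[h]).round(1),'X',np.percentile(X[h],[3,97]).round(1),'Y',Y[h].min().round(1))
```

```text
F X,Y,z 38.54 -66.12 195.9
t 15.53 p [617.6 266.  195.9] phi 2.0129 z [-5.7e-03  8.0e-04 -1.0e+00] F [-0.5  0.  -0.2] g 42.2
[ 291   75   26  106 2582] [572.3 319.2] [22.5 95.9] 25.64 66.3
[ 330   74   29  109 2944] [605.5 334.5] [25.  98.4] 26.02 67.0
[ 217   77   24  106 1988] [509.1 289.4] [19.1 98.5] 24.96 67.0
[180  97  11  11  69] [457.1 297.1] [9.7 8.5] 60.46 63.6Traceback (most recent call last):
  File "<stdin>", line 2, in <module>
  File "vm.py", line 14, in vice
    print('blade in tool: x-end',P[:,0].max().round(1),[ (np.percentile(k[:,1],[2,98]).round(1).tolist(),np.median(k[:,2]).round(1)) for k in (a,b)])
                                 ~~~~~~~~~~^^
    return umr_maximum(a, axis, None, out, keepdims, initial, where)
ValueError: zero-size array to reduction operation maximum which has no identity
```

```bash
cat > chk.py <<'E'
from h import *
import sys
tag=sys.argv[1]
st=r.state(); im=get_image('wrist'); W=wcloud(im,st); np.savez(f'{tag}.npz',W=W,px=im['pixels'],p=st['ee_pos'],q=st['orientation'])
save(f'pics/{tag}z.png',im['pixels'][20:300,120:460],2.2)
yaw=np.radians(25.3); c,s=np.cos(yaw),np.sin(yaw)
dx=W[...,0]-554.5; dy=W[...,1]-309.3; X=dx*c+dy*s; Y=-dx*s+dy*c; Z=W[...,2]
hsv=cv2.cvtColor(im['pixels'],cv2.COLOR_RGB2HSV)
g=(hsv[...,1]<45)&(X>24)&(X<50)&(Y>-60)&(Y<70)&(Z>50)&(Z<66)
print('blade X',np.percentile(X[g],[2,50,98]).round(1),'Y',np.percentile(Y[g],[.5,99.5]).round(1),'Z near/far',np.median(Z[g&(Y<-20)]).round(1),np.median(Z[g&(Y>20)]).round(1))
h=(X>20)&(X<60)&(Y>-135)&(Y<-57)&(Z>45)&(Z<66); print('handle z',np.median(Z[h]).round(1),'X',np.percentile(X[h],[3,97]).round(1),'Y',Y[h].min().round(1))
for n,lo,hi in(('slid',0,36),('fix',44,80)):
    k=(X>lo)&(X<hi)&(abs(Y)<40)&(Z>65.5)&(Z<71); print(n,np.percentile(X[k],[2,98]).round(1))
b=(X>-115)&(X<-72)&(abs(Y)<45)&(Z>18)&(Z<80)
print('bar pts: left end',[(a.round(1)) for a in np.median(np.c_[X[b&(Y>27)],Y[b&(Y>27)],Z[b&(Y>27)]],0)] if (b&(Y>27)).any() else None, Z[b&(Y>24)].max() if (b&(Y>24)).any() else None)
k=b&(Y<-24)
if k.any(): print('right end',np.median(np.c_[X[k],Y[k],Z[k]],0).round(1))
show()
E
python3 chk.py w16
```

```text
blade X [32.5 38.1 43.7] Y [-48.5  50.3] Z near/far 59.3 59.3
handle z 53.0 X [28.1 50. ] Y -118.5
slid [11.  27.4]
fix [48.1 68.3]
bar pts: left end [np.float64(-91.5), np.float64(31.2), np.float64(62.9)] 65.81247807407868
right end [-91.8 -29.2  33.8]
t 15.62 p [619.5 266.5 198.6] phi 2.013 z [ 8.0e-04  2.4e-03 -1.0e+00] F [-0.3  0.   0.2] g 41.6
```

View pics/w16z.png

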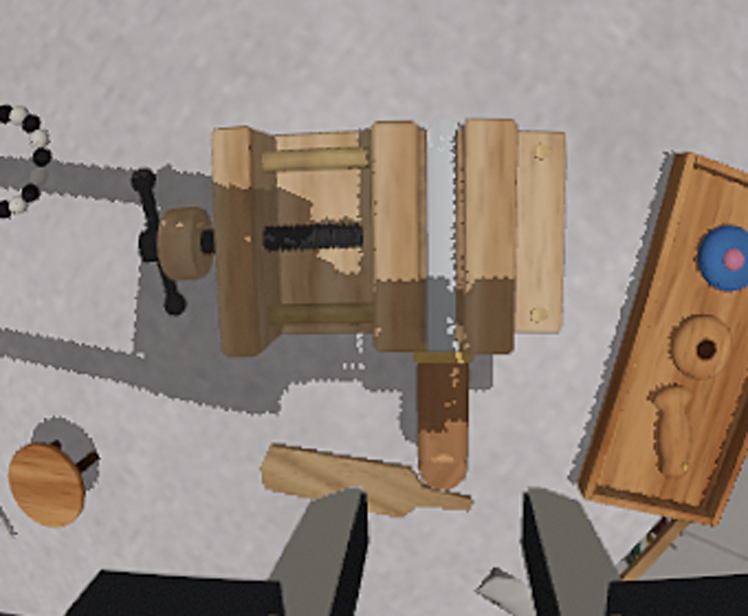

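Run:
```python
from h import *
print(Fw(-91,32.5,0))
p,q=plan(Fw(-91,32.5,150),2.0125,4)
```

```text
[np.float64(458.3393574207854), np.float64(299.7931172957408), 0]
[0.0247, -0.0329, 0.0121, 0.0004, -0.0005, 0.0001]
[0.0247, -0.0329, 0.0122, 0.0004, -0.0005, 0.0001]
[0.0247, -0.0329, 0.0122, 0.0004, -0.0005, 0.0001]
[0.0247, -0.0329, 0.0122, 0.0004, -0.0005, 0.0001]
```

Request:
{"op": "carry_out", "data": {"steps": [[0.024, -0.032, 0.012, 0, 0, 0, 0], [0.024, -0.032, 0.012, 0, 0, 0, 0], [0.024, -0.032, 0.012, 0, 0, 0, 0], [0.022, -0.031, 0.01, 0, 0, 0, 0], [0, 0, 0, 0, 0, 0, 0]]}}

```text
t: 16.25
ee_pos: [458.3, 297.2, 148.4]
orientation: [0.535, 0.845, 0.0, -0.001]
wrist_force: [-0.2, -0.0, 0.6]
grip_width: 1.0
```

Run:
```python
from h import *
F();show();p,q=plan(Fw(-91,32.5,95),2.0125,3)
st=r.state(); im=get_image('wrist'); save('pics/w17.png',im['pixels'])
```

```text
F X,Y,z -92.2 30.17 148.4
t 16.25 p [458.3 297.2 148.4] phi 2.0119 z [-0.0017  0.0019 -1.    ] F [-0.2 -0.   0.6] g 1.0
[0.0007, 0.0004, 0.0178, -0.0002, -0.0008, -0.0002]
[0.0007, 0.0004, 0.0178, -0.0002, -0.0008, -0.0002]
[0.0008, 0.0004, 0.0178, -0.0002, -0.0008, -0.0002]
```

View pics/w17.png

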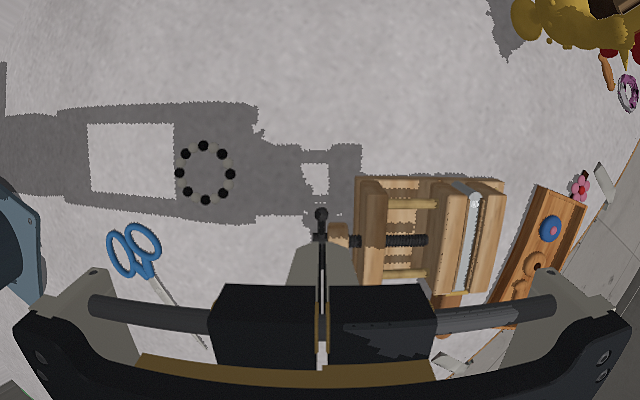

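Request:
{"op": "carry_out", "data": {"steps": [[0.001, 0.0005, 0.018, 0, -0.001, 0, 0], [0.001, 0.0005, 0.018, 0, -0.001, 0, 0], [0, 0, 0.017, 0, 0, 0, 0], [0, 0, 0, 0, 0, 0, 0]]}}

```text
t: 16.8
ee_pos: [467.1, 299.6, 96.0]
orientation: [0.536, 0.844, 0.003, 0.003]
wrist_force: [-0.3, -0.4, 0.1]
grip_width: 0.8
```

Run:
```python
from h import *
F();show();p,q=plan(Fw(-91,32,84),2.0125,2)
st=r.state(); im=get_image('wrist'); save('pics/w18z.png',im['pixels'][150:300,240:440],3.5)
```

```text
F X,Y,z -83.13 28.55 96.0
t 16.8 p [467.1 299.6  96. ] phi 2.0093 z [ 0.0086  0.0024 -1.    ] F [-0.3 -0.4  0.1] g 0.8
[0.0017, -0.004, 0.006, 0.0044, 0.0008, -0.0016]
[0.0017, -0.004, 0.006, 0.0044, 0.0008, -0.0016]
```

View pics/w18z.png

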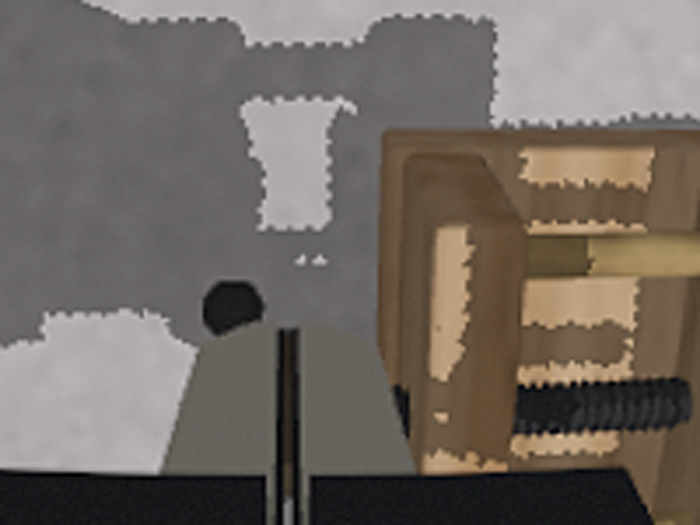

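Request:
{"op": "carry_out", "data": {"steps": [[0.0015, -0.004, 0.002, 0.004, 0.001, 0, 0], [0.0015, -0.004, 0.002, 0.004, 0, -0.001, 0], [0, 0, 0, 0, 0, 0, 0]]}}

```text
t: 17.23
ee_pos: [460.7, 299.4, 94.4]
orientation: [0.536, 0.844, 0.002, 0.002]
wrist_force: [-0.3, -0.5, -0.8]
grip_width: 0.3
```

Run:
```python
from h import *
F();show();p,q=plan(Fw(-91,32.5,84),2.0125,2)
st=r.state(); im=get_image('wrist'); save('pics/w19z.png',im['pixels'][150:300,240:440],3.5)
```

```text
F X,Y,z -89.02 31.09 94.4
t 17.23 p [460.7 299.4  94.4] phi 2.0097 z [ 0.0055  0.0016 -1.    ] F [-0.3 -0.5 -0.8] g 0.3
[0.0007, -0.001, 0.0052, 0.0028, 0.0004, -0.0014]
[0.0007, -0.001, 0.0052, 0.0028, 0.0004, -0.0014]
```

View pics/w19z.png

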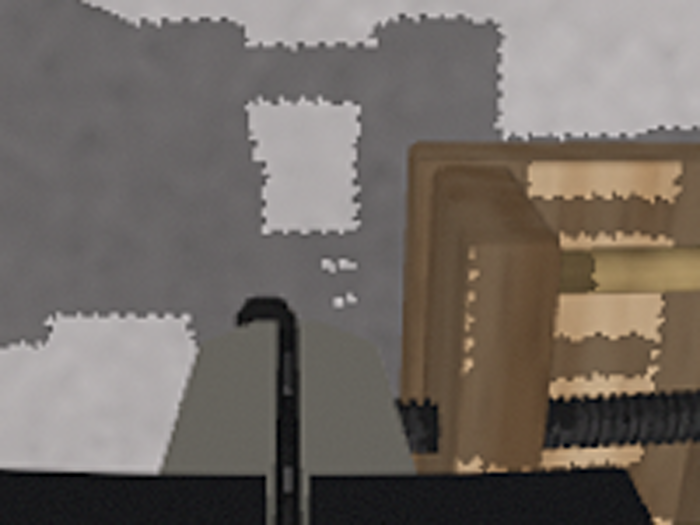

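Request:
{"op": "carry_out", "data": {"steps": [[0.001, -0.002, 0.003, 0.003, 0, -0.001, 0], [0.001, -0.001, 0.003, 0.002, 0, -0.001, 0], [0, 0, 0, 0, 0, 0, 0]]}}

```text
t: 17.65
ee_pos: [457.3, 300.2, 88.5]
orientation: [0.535, 0.845, 0.0, 0.001]
wrist_force: [0.2, -0.1, 0.3]
grip_width: 0.3
```

Run:
```python
from h import *
F();show();p,q=plan(Fw(-92,32.5,80),2.0125,2)
st=r.state(); im=get_image('wrist'); save('pics/w20z.png',im['pixels'][150:300,240:440],3.5)
```

```text
F X,Y,z -91.81 33.33 88.5
t 17.65 p [457.3 300.2  88.5] phi 2.0121 z [ 1.7e-03 -2.0e-04 -1.0e+00] F [ 0.2 -0.1  0.3] g 0.3
[-0.0004, -0.0001, 0.0043, 0.0007, 0.0005, -0.0002]
[-0.0004, -0.0001, 0.0043, 0.0007, 0.0005, -0.0002]
```

View pics/w20z.png

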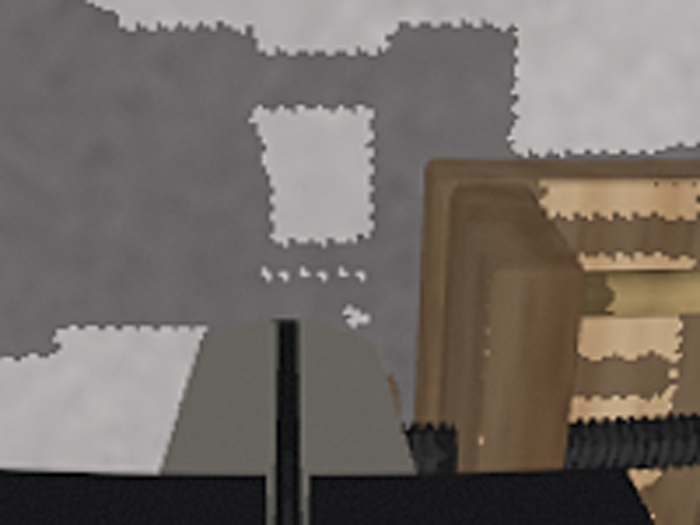

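Request:
{"op": "carry_out", "data": {"steps": [[0, 0, 0.003, 0, 0, 0, 0], [0, 0, 0.003, 0, 0, 0, 0], [0, 0, 0.003, 0, 0, 0, 0]]}}

```text
t: 18.08
ee_pos: [457.7, 301.1, 80.0]
orientation: [0.535, 0.845, 0.002, 0.001]
wrist_force: [-2.3, 1.8, 2.4]
grip_width: 0.6
```

Request:
{"op": "carry_out", "data": {"steps": [[0, 0, 0.003, 0, 0, 0, 0], [0, 0, 0.003, 0, 0, 0, 0], [0, 0, 0.003, 0, 0, 0, 0]]}}

```text
t: 18.45
ee_pos: [457.8, 301.2, 70.3]
orientation: [0.535, 0.845, 0.002, 0.001]
wrist_force: [-0.5, 1.2, 1.0]
grip_width: 0.5
```

Run:
```python
from h import *
F();show()
im=get_image('side'); save('pics/s3.png',im['pixels'][120:240,280:420],5)
```

```text
F X,Y,z -90.9 34.0 70.3
t 18.45 p [457.8 301.2  70.3] phi 2.0119 z [ 0.0032  0.0016 -1.    ] F [-0.5  1.2  1. ] g 0.5
```

View pics/s3.png

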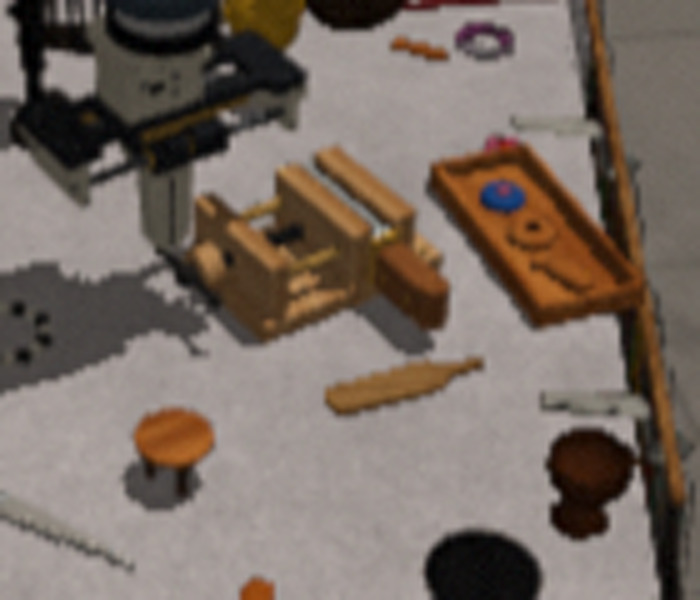

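Request:
{"op": "carry_out", "data": {"steps": [[-0.0005, 0, 0.003, 0, 0, 0, 0], [-0.0005, 0, 0.003, 0, 0, 0, 0], [0, 0, 0.003, 0, 0, 0, 0]]}}

```text
t: 18.88
ee_pos: [458.3, 299.9, 60.4]
orientation: [0.535, 0.845, 0.001, 0.001]
wrist_force: [0.2, -0.1, 3.2]
grip_width: 0.2
```

Request:
{"op": "carry_out", "data": {"steps": [[0, 0, 0.002, 0, 0, 0, 0], [0, 0, 0.002, 0, 0, 0, 0]]}}

```text
t: 19.12
ee_pos: [458.6, 299.4, 56.1]
orientation: [0.535, 0.845, 0.001, 0.001]
wrist_force: [-0.3, -1.1, 2.8]
grip_width: 0.4
```

Run:
```python
from h import *
F();show()
```

```text
F X,Y,z -90.95 32.05 56.1
t 19.12 p [458.6 299.4  56.1] phi 2.0121 z [ 3.3e-03  3.0e-04 -1.0e+00] F [-0.3 -1.1  2.8] g 0.4
```

Request:
{"op": "carry_out", "data": {"steps": [[0, 0, 0.002, 0, 0, 0, 0], [0, 0, 0.001, 0, 0, 0, 0]]}}

```text
t: 19.38
ee_pos: [458.9, 299.0, 53.9]
orientation: [0.535, 0.845, 0.001, 0.002]
wrist_force: [-2.8, -1.6, 9.0]
grip_width: 0.5
```

Request:
{"op": "carry_out", "data": {"steps": [[0, 0, 0.002, 0, 0, 0, 0]]}}

```text
t: 19.5
ee_pos: [459.2, 298.8, 52.8]
orientation: [0.535, 0.845, 0.001, 0.002]
wrist_force: [-2.2, -2.4, 13.0]
grip_width: 0.4
```

Request:
{"op": "carry_out", "data": {"steps": [[0, 0, 0.002, 0, 0, 0, 0]]}}

```text
t: 19.62
ee_pos: [459.3, 298.5, 51.9]
orientation: [0.535, 0.845, 0.001, 0.003]
wrist_force: [-2.9, -3.1, 14.9]
grip_width: 0.4
```

Request:
{"op": "carry_out", "data": {"steps": [[0, 0, 0.002, 0, 0, 0, 0], [0, 0, 0.002, 0, 0, 0, 0]]}}

```text
t: 19.88
ee_pos: [459.5, 298.1, 51.0]
orientation: [0.535, 0.845, 0.001, 0.003]
wrist_force: [-4.0, -2.6, 18.0]
grip_width: 0.5
```

Run:
```python
from h import *
F();show()
im=get_image('wrist'); save('pics/w21.png',im['pixels'])
```

```text
F X,Y,z -90.63 30.5 51.0
t 19.88 p [459.5 298.1  51. ] phi 2.0133 z [ 0.0067 -0.0017 -1.    ] F [-4.  -2.6 18. ] g 0.5
```

View pics/w21.png

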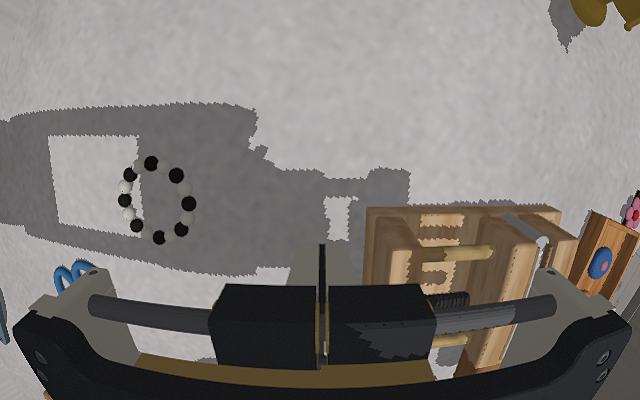

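Request:
{"op": "carry_out", "data": {"steps": [[0, 0, -0.008, 0, 0, 0, 0], [0, 0, -0.025, 0, 0, 0, 0], [0, 0, -0.03, 0, 0, 0, 0], [0, 0, -0.04, 0, 0, 0, 0], [0, 0, -0.03, 0, 0, 0, 0]]}}

```text
t: 20.55
ee_pos: [456.4, 297.4, 184.3]
orientation: [0.535, 0.845, -0.002, 0.001]
wrist_force: [0.6, 0.1, -0.8]
grip_width: 0.6
```

Run:
```python
from h import *
F();show();plan(Fw(38.5,-66,199),2.0125,4)
```

```text
F X,Y,z -93.8 31.19 184.3
t 20.55 p [456.4 297.4 184.3] phi 2.0132 z [-6.0e-04 -4.6e-03 -1.0e+00] F [ 0.6  0.1 -0.8] g 0.6
[-0.0243, 0.033, -0.0037, -0.0006, 0.001, 0.0002]
[-0.0243, 0.0331, -0.0037, -0.0006, 0.001, 0.0002]
[-0.0243, 0.0331, -0.0037, -0.0006, 0.001, 0.0002]
[-0.0243, 0.0331, -0.0037, -0.0006, 0.001, 0.0002]
```

Request:
{"op": "carry_out", "data": {"steps": [[-0.024, 0.033, -0.006, 0, 0, 0, 0], [-0.024, 0.033, -0.006, 0, 0, 0, 0], [-0.024, 0.033, -0.006, 0, 0, 0, 0], [-0.022, 0.031, -0.003, 0, 0, 0, 0], [0, 0, 0, 0, 0, 0, 0]]}}

```text
t: 21.18
ee_pos: [619.0, 267.9, 208.3]
orientation: [0.534, 0.845, -0.001, 0.002]
wrist_force: [-0.0, -0.2, -0.2]
grip_width: 0.4
```

```bash
python3 chk.py w22
```

```text
blade X [36.1 39.9 44. ] Y [-48.7  49.7] Z near/far 59.4 59.4
handle z 53.0 X [28.9 51.4] Y -118.0
slid [15.1 31.6]
fix [48.2 68.3]
bar pts: left end [np.float64(-92.4), np.float64(31.2), np.float64(33.0)] 36.865597890206686
right end [-92.  -29.5  63. ]
t 21.23 p [617.4 268.4 208.2] phi 2.0156 z [ 0.002  -0.0034 -1.    ] F [-0.1  0.2  0.7] g 0.5
```

View pics/w22z.png

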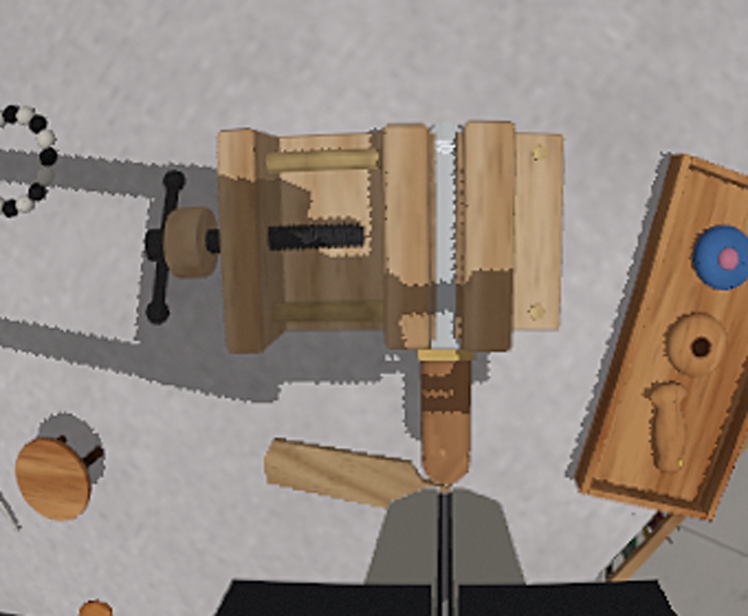

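Run:
```python
from h import *
d=np.load('w22.npz'); save('pics/w22s.png',d['px'][160:250,290:350],6)
im=get_image('side'); save('pics/s4.png',im['pixels'])
```

```text
(no output)
```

View pics/w22s.png

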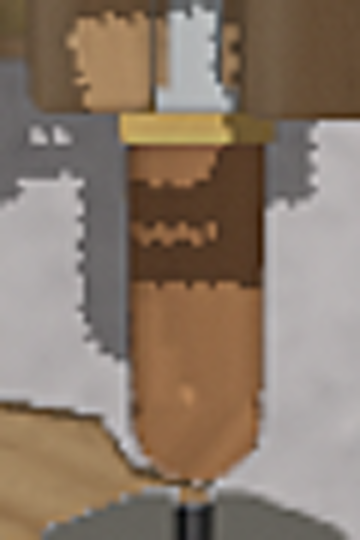

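View pics/s4.png

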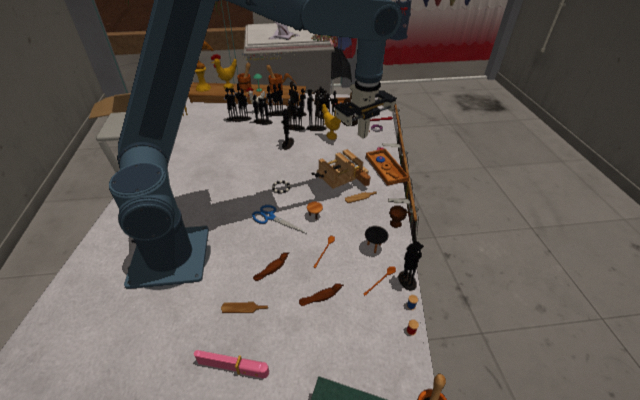

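Run:
```python
from h import *
show(); print(r.job_done())
```

```text
t 21.27 p [616.3 268.8 208.3] phi 2.0163 z [ 0.0014 -0.0034 -1.    ] F [-1.2 -0.2 -0.4] g 0.2
the job is handed in; nothing more can be done
None
```

The gauge is standing in the vice with its blade nipped, and I handed the job in at 21.3 s.

I gripped the steel and brass gauge by its handle and slid the blade into the gap from the side. I lowered it onto the bed, pushed the shoulder home (it stopped dead at about 10 N) and let go. I then pressed the left ball of the tommy bar down with closed fingers until the force rose from about 3 N to 18 N.

**Last checks:**
- **Nip:** the sliding jaw had moved 4.2 mm. From the stated starting gap, that leaves about 14 mm, the blade's thickness. The left end of the tommy bar is now about as far below level as it began above.
- **Seating:** the blade is level at both ends, and its height is right for resting on the bed. The handle end moved less than 1 mm while the jaws closed. The shoulder shows no gap, though the jaw tops partly hide that joint.
- **Surroundings:** the goods all look upright and in place in the final picture, and the robot was touching nothing.

**Disagreements:**
- **Strips and rods:** the jaws' facing strips and the guide rods look as if they narrow the gap below 14 mm. The blade went in with almost no force, so they do not seem to be solid.
- **Wrist camera:** it read sizes about 2% short and sat about 1 mm off sideways. I lined the blade up by comparing it with the slot in the same picture.
- **Tommy bar:** at full press the fingers were about 4 mm lower than I expected for the nip. The later picture put the bar close to its stated end position.

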